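Clamp a mould block in a draw-latch fixture

TASK

Clamp the small mould block in the fixture: stand it upright on the base plate between the jaws, centred, with its 36 mm thickness between them and its 50 mm length across, and slide the moving jaw up against it until the block is snug against both jaws. Then swing the latch loop in so that its bar sits behind the keeper lip on the moving jaw (the lever must be swung wide open for the bar to clear the lip), and push the lever over centre until it is fully closed and the block is held. Leave the coat hook and the mould top plate beside it where they are.

Things in the scene. Friction and masses are not known exactly. Their poses are not given: they have to be found in the camera images.
- block_centre (a point): Centre of the loose mould block: a plain pale rectangular block, 36 mm (its x) by 50 mm (its y) by 34 mm high (its z), a bored hole in its top, about 0.28 kg, lying on the bench. Grasp it across the 50 mm (along its y); keep fingers off the 36 mm direction, which goes between the jaws.
- nest (a point): Where the block's centre is when clamped, 25 mm above the bench. Its axes are the fixture's: x from the fixed jaw (robot's side) to the sliding jaw (far side), y left, where the latch is, z up. The fixed jaw's face is at x = -18 mm; that jaw spans x -88 to -18, y -32 to +86, top 40 mm above the bench. The space between the jaws is open at the top and at the -y side.
- jaw_back (a point): Centre of the back (far, +x) face of the sliding jaw, 25 mm above the bench; that face spans y -31 to +75 mm from the nest and 10 to 40 mm above the bench. The sliding jaw is 44 mm from pressure face to back face. Push it towards -x of the fixture from behind.
- jaw (a joint): Sliding jaw, m; grows as it opens (range 0 to 0.045). The gap between the jaws is 28 mm + this value, so it reads 0.008 when the jaw just touches a block that lies against the fixed jaw. About 2 N of friction; it stays where it is left. Its face is a rubber pad that is sprung (9 N per mm).
- pad (a joint): How far the sprung rubber pad on the sliding jaw is pressed in, m: 0 free, about 0.002 to 0.003 when the block is clamped by the closed latch (0.005 at most).
- lever_pivot (a point): Vertical axis of the latch lever, on top of the fixed jaw, 56 mm above the bench.
- lever (a joint): Latch lever, rad, turning level about lever_pivot: 0 = closed, pointing to -x of the fixture; opens counter-clockwise seen from above, its knob swinging over the fixed jaw through -y, to 1.95 fully open. Toggle point at 0.26: with the loop hooked it is pulled shut below that and springs back above it. Friction about 0.3 N at the knob; stays where left when unhooked.
- lever_knob (a point): Centre of the upright black knob at the lever's end, 65 mm from lever_pivot: a post 18 mm in diameter, from 60 to 88 mm above the bench, this point 75 mm above it. Push it sideways from any side.
- loop_pivot (a point): Vertical pin on the lever, 16 mm from lever_pivot, about which the loop turns. It lies 0.26 rad clockwise of the knob's direction, seen from above the lever's pivot.
- loop (a joint): Angle of the steel loop relative to the lever, rad. lever + loop = direction of the loop: 0 points to +x of the fixture, positive is swung out to +y. Light friction (0.004 N m); turning the lever carries the loop with it unless something stops it.
- loop_tab (a point): Upper part of the loop's end bar: an upright steel pin 7 mm in diameter, 114.5 mm from loop_pivot, bare from 69 to 88 mm above the bench, this point 78 mm above it. Push it sideways. The loop is two level wires, 46 and 66 mm above the bench, that pass below and above the keeper lip.
- loop_bar (a point): The working part of the same upright bar, 56 mm above the bench, between the two wires.
- keeper_seat (a point): Where the bar's axis sits when hooked under tension, 56 mm above the bench, on the sliding jaw. The keeper is a dark steel bracket, top 64 mm above the bench: a 6 mm lip reaching out to +y, rear (+x) face 3.5 mm to -x of this point, a bead at its outer end (6 mm to +y), and a back plate 4 mm to -y. The bar enters from +y, on the lip's +x side; lever fully open, it clears the lip by 13 mm.
- coat_hook: Bystander: moulded coat hook, 28 x 86 x 64 mm, standing on the bench; origin at its underside.
- top_plate: Bystander: mould top plate with four upright pins, 50 x 75 x 34 mm; origin at its underside.
- fixture: Clamping fixture, fixed to the bench: aluminium base plate 212 x 138 mm, 8 mm thick (the block stands on it), a steel fixed jaw, a steel sliding jaw and a latch on top along the left (+y) side. Origin on the bench, under the nest, same axes.

How it is judged:
On the way, in this order (a step that is already met when the one before it is completed fails the run):
1. the block stands released on the base plate between the jaws, its length across (z of block_centre in the frame of nest between -0.003 and 0.003 m and y of block_centre in the frame of nest between -0.015 and 0.015 m and x of block_centre in the frame of nest between -0.003 and 0.04 m and angle between the y axis of block_centre and the y axis of nest, either way round below 0.35 rad and contact force between the fingers and block below 0.2 N), for 0.2 s.
2. the sliding jaw is up against the block and the block against the fixed jaw (value of joint jaw below 0.0115 m and x of block_centre in the frame of nest between -0.003 and 0.004 m), for 0.1 s.
3. the loop's bar is behind the keeper lip (x of loop_bar in the frame of keeper_seat between -0.003 and 0.025 m and y of loop_bar in the frame of keeper_seat between -0.006 and 0.008 m), for 0.2 s.
4. the lever is past its toggle point and closed (value of joint lever below 0.08 rad), for 0.2 s.
At the end, for the whole second after the job is handed in: Lever closed (within 0.08 rad); loop bar within 6 mm of its keeper seat; pad pressed in over 1 mm; jaw under 9.5 mm; block upright on the base plate against both jaws: within 3 mm of the nest along x and in height, 15 mm across, 0.1 rad of square and of upright (value of joint lever below 0.08 rad and distance between loop_bar and keeper_seat below 0.006 m and value of joint pad above 0.001 m and value of joint jaw below 0.0095 m and z of block_centre in the frame of nest between -0.003 and 0.003 m and y of block_centre in the frame of nest between -0.015 and 0.015 m and x of block_centre in the frame of nest between -0.003 and 0.003 m and angle between the y axis of block_centre and the y axis of nest, either way round below 0.1 rad and angle between block_centre's own z axis and vertical below 0.1 rad); the robot touches nothing.
It fails at once if the coat hook or the top plate is moved by more than 20 mm (distance of any of coat_hook, top_plate from where it was at the start of the episode above 0.02 m).
It also fails if it takes over 64 s, if anything falls off the work surface, if the arm or the gripper's body presses on something with over 40 N, if the wrist force passes 120 N, or if a joint passes its speed limit or range.

ROBOT

A 6-joint arm with a two-finger parallel gripper is mounted at the origin on the work surface; the furniture and walls round the work are solid. World frame = base frame: x ahead of the robot, y to its left, z up, the work surface at z = 0. Lengths are in m, angles in rad, forces in N, time in s.
With the tool pointing down it reaches from about 0.35 to 0.975 m from the base axis. Payload 7.1 kg.
Tool frame: the origin (TCP) lies midway between the tips of the shut fingers; the grasp point (between the pads) lies 19 mm behind it (tcp_to_grasp is the distance from the TCP to the grasp point, in m); z points along the fingers, y is the direction in which the jaws open and shut (so a half turn about z gives the same grasp; the last joint's range is limited). The gripper opens to 88 mm and grips with 3 to 60 N. Pads are 20 mm wide; open, the fingers measure 115 mm over their backs; the gripper's body (75 mm by 178 mm) begins 61 mm behind the grasp point.
Start: joints at [1.313, 0.423, 1.63, -0, 1.089, -0.019], TCP at [0.148, 0.607, 0.223] pointing down, gripper open.
Joint ranges: [-3, 3], [-0.9, 2.11], [0.09, 2.58], [-1.31, 4.45], [0.11, 2.69], [-2.54, 2.54]. Speed limits (rad/s): [2.39, 2.39, 3.01, 3.14, 3.14, 3.14].

INTERFACE

Orientations are given as a 3x3 rotation matrix whose columns are the frame's x, y, z axes.
In Python, from station import * gives the robot as it stands.
- The arm moves only by the tool carry_out, never from a script. Its argument "commands" is a list of rows, each an object of numbers: "dx", "dy", "dz": the shift along the tool's x, y, z in m; "yaw": the turn about the tool's z in degrees; "grip": the opening, from -1 (shut) to 1 (fully open), so that 0 is half open. A call has 1 to 10 rows; each row shifts and turns the pose as measured when the row begins, along the tool's axes as they then stand; what a row does not reach is not made up. A row lasts 1/8 s, in which the tool goes at most 62.5 mm and 10.7 degrees, less where a joint would pass 70% of its speed; a pose out of reach is approached as far as the arm can. A call is refused whole if a number of a shift passes 0.0625 or a number of a turn 10.7, either way. A call with a gripper value outside its range is refused whole. The fingers move at their own pace and stop on an object; the grip force is fixed at half the most. Time passes only in rows, so rows that do not move let the fingers close. It gives the time, the measured TCP pose, the force and the opening at its end, in the units of the state.
- observe(): the state, without advancing time (a new reading comes with each control period).
- camera(name): name is "side" or "top" or "wrist"; returns (picture, depth): 420x560x3 uint8, red, green, blue; 420x560 float32, m along the optical axis (not along the pixel's ray), 0 where there is no reading.
- camera_params(name): a dict with "K" (3x3 intrinsics, pixels), "world_to_cam" (4x4, takes a point from world to camera coordinates). Camera axes: x right, y down, z forward; pixel columns grow to the right and rows downward; lengths in m; the calibration is good to about 2 mm. The wrist camera is an equidistant fisheye: a pixel r from the principal point sees the ray r / f radians off the axis. A picture is of the moment at which its call begins: read the wrist's pose just before it. camera_params takes no time and is no camera call; for the wrist camera it gives the pose at the moment of the call.
- hand_in(): hands the job in, once; it reports no verdict.
The state is a dict: "t": time; "joints": joint angles; "qd": joint speeds; "joint_torque": joint torques, N m; "tcp_pos": TCP position; "tcp_rot": TCP orientation; "contact_force": force on the tool from outside, world axes, zero at the start; "torque": the same for the moment, N m; "opening": finger opening in m.
Only numpy, scipy, OpenCV 4.12 (cv2) and the standard library are available. Lean on these libraries where they do the work, as an engineer would, in place of code of your own. Each camera call takes 0.05 s, during which the arm holds its last target.

## Working session

There is one attempt and no reset: what is moved stays moved. The work goes in short steps, Python scripts to look and compute and a tool call to move; the robot and the scene stay as the last step left them, time stands still between calls to the robot, and variables do not carry over. Pictures are saved under pics/ and viewed, and the job is handed in when it is done.

Besides the shell and the picture viewer there is one more tool, called after ">>>" by a JSON object that holds its "op" and its "data". carry_out: Moves the arm, as the interface text tells. Its arguments: {"type":"object","properties":{"commands":{"type":"array","items":{"type":"object","properties":{"dx":{"type":"number"},"dy":{"type":"number"},"dz":{"type":"number"},"yaw":{"type":"number"},"grip":{"type":"number"}}}}},"required":["commands"]}

```bash
ls; mkdir -p pics; python3 - <<'E'
from station import *
import cv2,numpy as np
s=observe(); print(s)
for n in ["side","top","wrist"]:
    p=camera_params(n); im,d=camera(n)
    cv2.imwrite(f"pics/{n}0.png",im[:,:,::-1]); np.savez(f"{n}0.npz",im=im,d=d,K=p["K"],T=p["world_to_cam"])
    print(n,p)
E
```

```text
pics
{'t': 0.0, 'joints': array([ 1.31297032e+00,  4.23854213e-01,  1.63068223e+00, -2.96248951e-05,
        1.08856720e+00, -1.89801620e-02]), 'qd': array([ 0.00062442, -0.00025865,  0.00073127, -0.00024152, -0.00220089,
       -0.00060294]), 'joint_torque': array([ 1.31157325e-03, -5.44615674e+01, -2.73674852e+01,  6.46082824e-02,
        2.26203469e-02, -1.43262837e-04]), 'tcp_pos': array([0.14769496, 0.60673622, 0.22189639]), 'tcp_rot': array([[-9.71614927e-01,  2.36567756e-01, -3.59891662e-04],
       [ 2.36568030e-01,  9.71613819e-01, -1.46773872e-03],
       [ 2.45605666e-06, -1.51121571e-03, -9.99998858e-01]]), 'contact_force': array([-0.08765777,  0.19958632, -0.3577604 ]), 'torque': array([0.00998226, 0.03338681, 0.01302199]), 'opening': 0.08808753236290658}
side {'K': array([[534.97171457,   0.        , 279.02041988],
       [  0.        , 534.97171457, 200.91769596],
       [  0.        ,   0.        ,   1.        ]]), 'world_to_cam': array([[-9.97991517e-01, -5.71905504e-02, -2.72428559e-02,
         5.35843430e-01],
       [ 8.66356578e-04,  4.17690385e-01, -9.08589011e
[... 358 characters left out ...]
     ]]), 'world_to_cam': array([[ 0.01316091, -0.99933315,  0.03405933, -0.1349798 ],
       [-0.99402117, -0.01676814, -0.10789229,  0.53034287],
       [ 0.10839145, -0.03243573, -0.99357899,  0.85153292],
       [ 0.        ,  0.        ,  0.        ,  1.        ]])}
wrist {'K': array([[325.1922621 ,   0.        , 278.72954223],
       [  0.        , 325.1922621 , 208.22294804],
       [  0.        ,   0.        ,   1.        ]]), 'world_to_cam': array([[ 0.23674469,  0.97157023, -0.0017986 , -0.6238601 ],
       [ 0.93882984, -0.22828945,  0.25784191, -0.03225758],
       [ 0.25010093, -0.06273128, -0.96618544,  0.38953184],
       [ 0.        ,  0.        ,  0.        ,  1.        ]])}
```

View pics/top0.png

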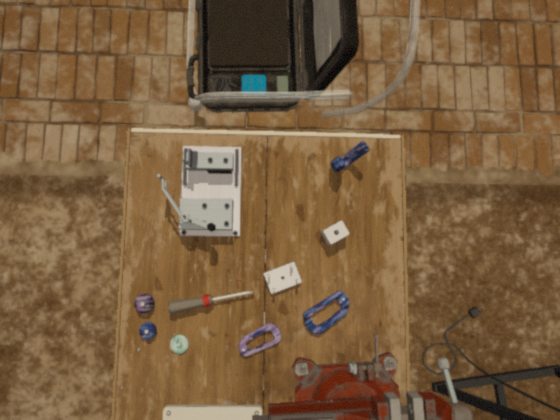

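View pics/side0.png

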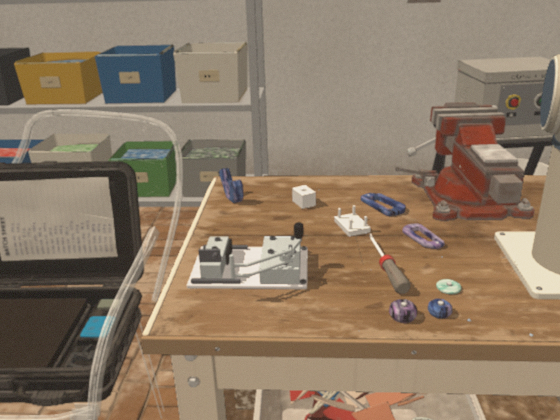

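View pics/wrist0.png

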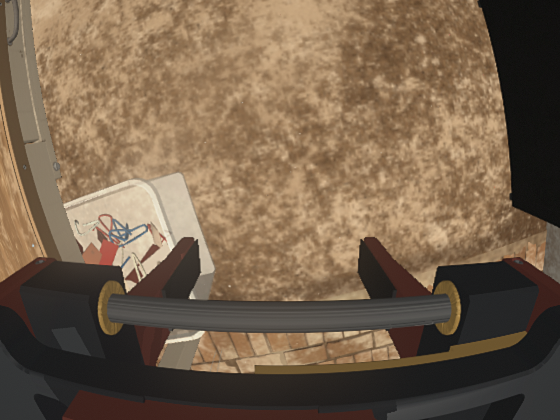

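The top view shows the fixture around pixel (211,190), with the lever knob near (211,227) and the loop end near (160,178). The loose block is at (335,233), the top plate at (283,278) and the coat hook at (350,157). Next I'll measure these from depth.

```bash
cat > h.py <<'E'
import numpy as np,cv2
def load(n): 
    z=np.load(n); return z['im'],z['d'],z['K'],z['T']
def cloud(d,K,T):
    v,u=np.mgrid[:d.shape[0],:d.shape[1]]
    P=np.stack([(u-K[0,2])/K[0,0]*d,(v-K[1,2])/K[1,1]*d,d],-1)
    R=T[:3,:3];return (P-T[:3,3])@R
def proj(p,K,T):
    q=T[:3,:3]@np.array(p)+T[:3,3]; q=K@q; return q[:2]/q[2]
def ray(u,v,z,K,T):
    d=np.linalg.inv(K)@[u,v,1]; R=T[:3,:3]; c=-R.T@T[:3,3]; w=R.T@d
    return c+w*(z-c[2])/w[2]
E
python3 - <<'E'
from h import *
im,d,K,T=load('top0.npz')
X=cloud(d,K,T)
for (u,v) in [(335,240),(283,285),(205,190),(197,213),(211,227),(160,178),(100,250),(300,200),(250,250),(330,230)]:
    print((u,v),X[v,u].round(4))
cv2.imwrite('pics/topfix.png',cv2.resize(im[130:250,140:260,::-1],None,fx=5,fy=5,interpolation=cv2.INTER_CUBIC))
cv2.imwrite('pics/topblk.png',cv2.resize(im[200:260,300:370,::-1],None,fx=8,fy=8,interpolation=cv2.INTER_CUBIC))
# block top points
z=X[...,2]
m=np.zeros(z.shape,bool);m[210:255,310:360]=1
m&=(z>0.028)&(z<0.042)
p=X[m]; print(m.sum(),p.mean(0)); 
r=cv2.minAreaRect((p[:,:2]*1000).astype(np.float32)); print(r, cv2.boxPoints(r))
im,d,K,T=load('side0.npz')
cv2.imwrite('pics/sidefix.png',cv2.resize(im[210:300,175:325,::-1],None,fx=5,fy=5,interpolation=cv2.INTER_CUBIC))
E
```

```text
(335, 240) [ 0.4768 -0.2677  0.0305]
(283, 285) [ 0.3733 -0.1517  0.0102]
(205, 190) [0.5901 0.0329 0.0072]
(197, 213) [0.5323 0.0445 0.0384]
(211, 227) [0.4977 0.0061 0.0873]
(160, 178) [0.6031 0.1207 0.0741]
(100, 250) [ 0.4558  0.5635 -0.7272]
(300, 200) [ 5.715e-01 -1.905e-01  4.000e-04]
(250, 250) [ 0.452  -0.0747  0.0009]
(330, 230) [ 0.499  -0.2556  0.0348]
332 [ 0.49511188 -0.26908003  0.03366296]
((495.2455139160156, -269.7149658203125), (35.97147750854492, 50.303497314453125), 29.873424530029297) [[ 467.12186 -256.86362]
 [ 492.17728 -300.4832 ]
 [ 523.36914 -282.5663 ]
 [ 498.31375 -238.94675]]
```

View pics/topfix.png

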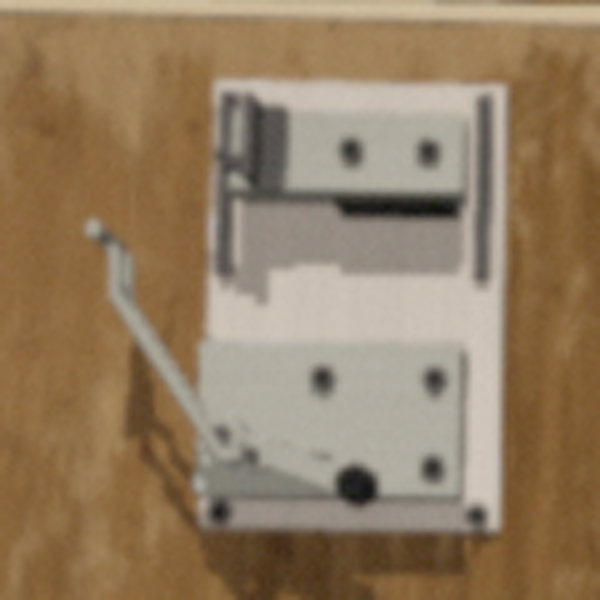

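View pics/topblk.png

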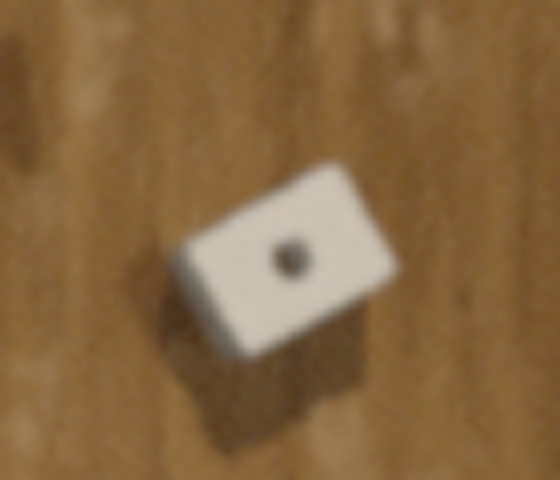

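View pics/sidefix.png

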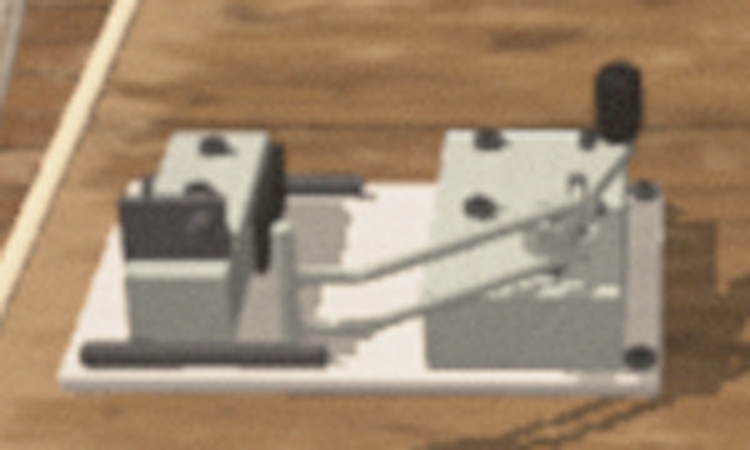

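```bash
python3 - <<'E'
from h import *
from scipy.optimize import least_squares
im,d,K,T=load('top0.npz')
o=lambda c,r:((c+.5)/5-.5+140,(r+.5)/5-.5+130)
pts={'FL':(200,342),'FR':(464,342),'BR':(464,497)}
for n,c in pts.items(): print(n,ray(*o(*c),0.040,K,T).round(4))
for n,c in {'sjFR':(464,195),'sjBR':(464,112),'sjFL':(235,195),'padR':(460,213),'padL':(342,213)}.items(): print(n,ray(*o(*c),0.040,K,T).round(4))
for n,c in {'TL':(215,78),'TR':(507,85),'BR':(498,532),'BL':(200,528)}.items(): print('base',n,ray(*o(*c),0.008,K,T).round(4))
print('knob',ray(*o(356,483),0.088,K,T)); print('tab',ray(*o(93,228),0.088,K,T))
X=cloud(d,K,T); z=X[...,2]
for nm,(a,b,c,e) in {'fixed':(196,232,178,238),'slid':(148,174,196,238)}.items():
    m=np.zeros(z.shape,bool); m[a:b,c:e]=1; m&=(z>.035)&(z<.045); p=X[m]
    print(nm,m.sum(),cv2.minAreaRect((p[:,:2]*1000).astype(np.float32)),z[m].mean())
im2,d2,K2,T2=load('side0.npz'); X2=cloud(d2,K2,T2); z=X2[...,2]
m=(z>.075)&(z<.1)&(abs(X2[...,0]-.5)<.06)&(abs(X2[...,1]-.02)<.1); print('side knob',X2[m].mean(0),m.sum())
m=np.zeros(z.shape,bool); m[180:215,285:320]=1; m&=(z>.03)&(z<.045); p=X2[m]; print('side block',p.mean(0),m.sum(),cv2.minAreaRect((p[:,:2]*1000).astype(np.float32)))
m=(abs(z-.04)<.004)&(abs(X2[...,0]-.53)<.06)&(abs(X2[...,1]-.03)<.09); p=X2[m];print(cv2.minAreaRect((p[:,:2]*1000).astype(np.float32)))
E
```

```text
FL [0.5653 0.0841 0.04  ]
FR [ 0.5674 -0.0338  0.04  ]
BR [ 0.4975 -0.0355  0.04  ]
sjFR [ 0.6349 -0.0322  0.04  ]
sjBR [ 0.6734 -0.0312  0.04  ]
sjFL [0.6327 0.0711 0.04  ]
padR [ 0.6265 -0.0306  0.04  ]
padL [0.6254 0.0227 0.04  ]
base TL [0.6959 0.0888 0.008 ]
base TR [ 0.6957 -0.0487  0.008 ]
base BR [ 0.4838 -0.0493  0.008 ]
base BL [0.4836 0.0875 0.008 ]
knob [0.49933134 0.00649148 0.088     ]
tab [0.60629162 0.12112653 0.088     ]
fixed 1359 ((532.346923828125, 25.394020080566406), (70.31409454345703, 117.91748046875), 0.49218326807022095) 0.03962189638726241
slid 655 ((651.5919189453125, 9.881406784057617), (44.718833923339844, 81.8344497680664), 0.6977117657661438) 0.03955039436598551
side knob [0.49873929 0.01212857 0.08361516] 90
side block [ 0.49362878 -0.26512223  0.03448025] 177 ((494.21697998046875, -269.17681884765625), (37.98539352416992, 53.19795608520508), 29.68262481689453)
((531.1411743164062, 25.913955688476562), (69.95452880859375, 121.82376098632812), 0.08775309473276138)
```

```bash
cat >> h.py <<'E'
def head(R): return np.degrees(np.arctan2(R[1,1],R[0,1]))
def plan(p0,h0,p1,h1,n,grip=None):
    """n equal rows; heading h of tool y (deg); prints rows"""
    dp=(np.array(p1)-p0)/n; dh=(h1-h0)/n; out=[]
    for i in range(n):
        h=np.radians(h0+dh*i); x=np.array([-np.sin(h),np.cos(h)]); y=np.array([np.cos(h),np.sin(h)])
        r=dict(dx=round(float(dp[:2]@x),4),dy=round(float(dp[:2]@y),4),dz=round(float(-dp[2]),4),yaw=round(float(-dh),2))
        if grip is not None:r['grip']=grip
        out.append(r)
    import json; print(json.dumps(out)); return out
E
cat > st.py <<'E'
from station import *
from h import *
s=observe(); p=s['tcp_pos'];h=head(s['tcp_rot'])
print('t',round(s['t'],3),'p',p.round(4),'h',round(h,2),'F',s['contact_force'].round(2),'open',round(s['opening'],4),'q',s['joints'].round(2),'z',s['tcp_rot'][:,2].round(4))
E
python3 - <<'E'
from st import *
plan(p,h,[.46,.15,.2],h-70,10,.4)
plan([.46,.15,.2],h-70,[.495,-.2695,.12],-60,10,.4)
E
```

```text
t 0.15 p [0.1477 0.6069 0.2221] h 76.32 F [-0.42  0.01 -0.42] open 0.0879 q [ 1.31  0.42  1.63 -0.    1.09 -0.02] z [-3.0e-04 -1.2e-03 -1.0e+00]
[{"dx": -0.0411, "dy": -0.037, "dz": 0.0022, "yaw": 7.0, "grip": 0.4}, {"dx": -0.0454, "dy": -0.0317, "dz": 0.0022, "yaw": 7.0, "grip": 0.4}, {"dx": -0.0489, "dy": -0.0259, "dz": 0.0022, "yaw": 7.0, "grip": 0.4}, {"dx": -0.0517, "dy": -0.0198, "dz": 0.0022, "yaw": 7.0, "grip": 0.4}, {"dx": -0.0537, "dy": -0.0134, "dz": 0.0022, "yaw": 7.0, "grip": 0.4}, {"dx": -0.0549, "dy": -0.0067, "dz": 0.0022, "yaw": 7.0, "grip": 0.4}, {"dx": -0.0553, "dy": 0.0, "dz": 0.0022, "yaw": 7.0, "grip": 0.4}, {"dx": -0.0549, "dy": 0.0068, "dz": 0.0022, "yaw": 7.0, "grip": 0.4}, {"dx": -0.0537, "dy": 0.0134, "dz": 0.0022, "yaw": 7.0, "grip": 0.4}, {"dx": -0.0517, "dy": 0.0199, "dz": 0.0022, "yaw": 7.0, "grip": 0.4}]
[{"dx": -0.0421, "dy": -0.0011, "dz": 0.008, "yaw": 6.63, "grip": 0.4}, {"dx": -0.0419, "dy": 0.0037, "dz": 0.008, "yaw": 6.63, "grip": 0.4}, {"dx": -0.0412, "dy": 0.0085, "dz": 0.008, "yaw": 6.63, "grip": 0.4}, {"dx": -0.04, "dy": 0.0132, "dz": 0.008, "yaw": 6.63, "grip": 0.4}, {"dx": -0.0382, "dy": 0.0178, "dz": 0.008, "yaw": 6.63, "grip": 0.4}, {"dx": -0.0359, "dy": 0.0221, "dz": 0.008, "yaw": 6.63, "grip": 0.4}, {"dx": -0.0331, "dy": 0.0261, "dz": 0.008, "yaw": 6.63, "grip": 0.4}, {"dx": -0.0298, "dy": 0.0297, "dz": 0.008, "yaw": 6.63, "grip": 0.4}, {"dx": -0.0262, "dy": 0.0329, "dz": 0.008, "yaw": 6.63, "grip": 0.4}, {"dx": -0.0222, "dy": 0.0358, "dz": 0.008, "yaw": 6.63, "grip": 0.4}]
```

>>> {"op": "carry_out", "data": {"commands": [{"dx": -0.041, "dy": -0.037, "dz": 0.002, "yaw": 7, "grip": 0.7}, {"dx": -0.045, "dy": -0.032, "dz": 0.002, "yaw": 7, "grip": 0.7}, {"dx": -0.049, "dy": -0.026, "dz": 0.002, "yaw": 7, "grip": 0.7}, {"dx": -0.052, "dy": -0.02, "dz": 0.002, "yaw": 7, "grip": 0.7}, {"dx": -0.054, "dy": -0.013, "dz": 0.002, "yaw": 7, "grip": 0.7}, {"dx": -0.055, "dy": -0.007, "dz": 0.002, "yaw": 7, "grip": 0.7}, {"dx": -0.055, "dy": 0, "dz": 0.002, "yaw": 7, "grip": 0.7}, {"dx": -0.055, "dy": 0.007, "dz": 0.002, "yaw": 7, "grip": 0.7}, {"dx": -0.054, "dy": 0.013, "dz": 0.002, "yaw": 7, "grip": 0.7}, {"dx": -0.052, "dy": 0.02, "dz": 0.002, "yaw": 7, "grip": 0.7}]}}

```text
t: 1.4
tcp_pos: [0.4596, 0.133, 0.201]
tcp_rot: [[-0.078, 0.997, 0.001], [0.997, 0.078, 0.0], [0.0, 0.001, -1.0]]
contact_force: [0.6, 1.0, -0.1]
opening: 0.0747
```

```bash
python3 - <<'E'
from st import *
plan(p,h,[.495,-.2695,.13],-60,10,.7)
E
```

```text
t 1.4 p [0.4596 0.133  0.201 ] h 4.46 F [ 0.62  0.99 -0.12] open 0.0747 q [ 0.26  0.24  1.97 -0.    0.94  0.18] z [ 1.5e-03  3.0e-04 -1.0e+00]
[{"dx": -0.0404, "dy": 0.0004, "dz": 0.0071, "yaw": 6.45, "grip": 0.7}, {"dx": -0.0401, "dy": 0.0049, "dz": 0.0071, "yaw": 6.45, "grip": 0.7}, {"dx": -0.0393, "dy": 0.0094, "dz": 0.0071, "yaw": 6.45, "grip": 0.7}, {"dx": -0.038, "dy": 0.0138, "dz": 0.0071, "yaw": 6.45, "grip": 0.7}, {"dx": -0.0362, "dy": 0.0179, "dz": 0.0071, "yaw": 6.45, "grip": 0.7}, {"dx": -0.034, "dy": 0.0219, "dz": 0.0071, "yaw": 6.45, "grip": 0.7}, {"dx": -0.0313, "dy": 0.0256, "dz": 0.0071, "yaw": 6.45, "grip": 0.7}, {"dx": -0.0282, "dy": 0.0289, "dz": 0.0071, "yaw": 6.45, "grip": 0.7}, {"dx": -0.0248, "dy": 0.0319, "dz": 0.0071, "yaw": 6.45, "grip": 0.7}, {"dx": -0.0211, "dy": 0.0345, "dz": 0.0071, "yaw": 6.45, "grip": 0.7}]
```

>>> {"op": "carry_out", "data": {"commands": [{"dx": -0.04, "dy": 0, "dz": 0.007, "yaw": 6.5, "grip": 0.7}, {"dx": -0.04, "dy": 0.005, "dz": 0.007, "yaw": 6.5, "grip": 0.7}, {"dx": -0.039, "dy": 0.009, "dz": 0.007, "yaw": 6.5, "grip": 0.7}, {"dx": -0.038, "dy": 0.014, "dz": 0.007, "yaw": 6.5, "grip": 0.7}, {"dx": -0.036, "dy": 0.018, "dz": 0.007, "yaw": 6.5, "grip": 0.7}, {"dx": -0.034, "dy": 0.022, "dz": 0.007, "yaw": 6.5, "grip": 0.7}, {"dx": -0.031, "dy": 0.026, "dz": 0.007, "yaw": 6.5, "grip": 0.7}, {"dx": -0.028, "dy": 0.029, "dz": 0.007, "yaw": 6.5, "grip": 0.7}, {"dx": -0.025, "dy": 0.032, "dz": 0.007, "yaw": 6.5, "grip": 0.7}, {"dx": -0.02, "dy": 0.034, "dz": 0.007, "yaw": 6.0, "grip": 0.7}]}}

```text
t: 2.65
tcp_pos: [0.4881, -0.2831, 0.1283]
tcp_rot: [[0.886, 0.463, 0.003], [0.463, -0.886, 0.001], [0.003, 0.0, -1.0]]
contact_force: [1.0, 0.7, 0.0]
opening: 0.0748
```

```bash
python3 - <<'E'
from st import *
pw=camera_params('wrist'); im,d=camera('wrist'); np.savez('w1.npz',im=im,d=d,K=pw['K'],T=pw['world_to_cam'])
cv2.imwrite('pics/w1.png',im[:,:,::-1])
# fisheye cloud
K=pw['K'];T=pw['world_to_cam'];v,u=np.mgrid[:420,:560]
a=(u-K[0,2])/K[0,0];b=(v-K[1,2])/K[1,1];r=np.hypot(a,b)+1e-9
P=np.stack([np.tan(r)*a/r*d,np.tan(r)*b/r*d,d],-1);X=(P-T[:3,3])@T[:3,:3]
m=(d>0)&(abs(X[...,2]-.034)<.004)&(abs(X[...,0]-.495)<.045)&(abs(X[...,1]+.27)<.045)
q=X[m];rr=cv2.minAreaRect((q[:,:2]*1000).astype(np.float32));print(m.sum(),rr,cv2.boxPoints(rr))
mi,ma=np.percentile(u[m],[1,99]);print(mi,ma,v[m].min(),v[m].max())
plan(p,h,[.495,-.2695,.06],-60,3,.7)
E
```

```text
t 2.65 p [ 0.4881 -0.2831  0.1283] h -62.41 F [1.03 0.72 0.04] open 0.0748 q [-0.55  0.46  1.83  0.    0.85  0.54] z [ 0.0031  0.0011 -1.    ]
2519 ((495.8642272949219, -270.1131896972656), (36.39573669433594, 50.242488861083984), 29.846525192260742) [[ 467.57782 -257.38068]
 [ 492.5824  -300.9591 ]
 [ 524.15063 -282.8457 ]
 [ 499.14606 -239.26727]]
238.0 298.0 173 218
[{"dx": 0.0041, "dy": -0.003, "dz": 0.0228, "yaw": -0.8, "grip": 0.7}, {"dx": 0.0042, "dy": -0.0029, "dz": 0.0228, "yaw": -0.8, "grip": 0.7}, {"dx": 0.0042, "dy": -0.0028, "dz": 0.0228, "yaw": -0.8, "grip": 0.7}]
```

View pics/w1.png

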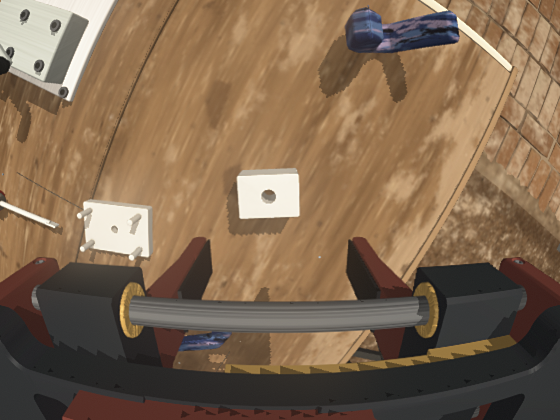

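The wrist view puts the block at pixel (268,195), and its measured pose of (0.4958,-0.2701) agrees with the top camera. I'm descending now.

>>> {"op": "carry_out", "data": {"commands": [{"dx": 0.005, "dy": -0.003, "dz": 0.02, "yaw": -0.8}, {"dx": 0.004, "dy": -0.003, "dz": 0.02, "yaw": -0.8}, {"dx": 0.004, "dy": -0.002, "dz": 0.02, "yaw": -0.7}, {"dz": 0.004}]}}

```text
schema error: expected keys dx, dy, dz, yaw, grip
```

```bash
python3 - <<'E'
from st import *
plan(p,h,[.4957,-.2700,.005],-60.1,3)
E
```

```text
t 2.7 p [ 0.4887 -0.2872  0.1278] h -62.74 F [ 0.46 -3.34  0.71] open 0.0747 q [-0.55  0.46  1.83  0.    0.85  0.54] z [ 0.0043 -0.0011 -1.    ]
[{"dx": 0.0047, "dy": -0.004, "dz": 0.0409, "yaw": -0.88}, {"dx": 0.0047, "dy": -0.004, "dz": 0.0409, "yaw": -0.88}, {"dx": 0.0048, "dy": -0.0039, "dz": 0.0409, "yaw": -0.88}]
```

>>> {"op": "carry_out", "data": {"commands": [{"dx": 0.007, "dy": -0.006, "dz": 0.02, "yaw": -1.3, "grip": 0.7}, {"dx": 0.005, "dy": -0.004, "dz": 0.02, "yaw": -0.8, "grip": 0.7}, {"dx": 0.002, "dy": -0.002, "dz": 0.02, "yaw": -0.5, "grip": 0.7}, {"dx": 0, "dy": 0, "dz": 0.005, "yaw": 0, "grip": 0.7}]}}

```text
t: 3.2
tcp_pos: [0.4956, -0.2716, 0.0607]
tcp_rot: [[0.868, 0.497, 0.004], [0.497, -0.868, -0.001], [0.003, 0.003, -1.0]]
contact_force: [-0.7, -0.4, -0.6]
opening: 0.0744
```

```bash
python3 - <<'E'
from st import *
plan(p,h,[.4957,-.2700,.005],-60.1,3)
E
```

```text
t 3.2 p [ 0.4956 -0.2716  0.0607] h -60.22 F [-0.65 -0.43 -0.64] open 0.0744 q [-0.52  0.57  1.86  0.    0.71  0.53] z [ 0.0044 -0.0013 -1.    ]
[{"dx": 0.0003, "dy": -0.0004, "dz": 0.0186, "yaw": -0.04}, {"dx": 0.0003, "dy": -0.0004, "dz": 0.0186, "yaw": -0.04}, {"dx": 0.0003, "dy": -0.0004, "dz": 0.0186, "yaw": -0.04}]
```

>>> {"op": "carry_out", "data": {"commands": [{"dx": 0, "dy": -0.001, "dz": 0.02, "yaw": 0, "grip": 0.7}, {"dx": 0, "dy": 0, "dz": 0.02, "yaw": 0, "grip": 0.7}, {"dx": 0, "dy": 0, "dz": 0.01, "yaw": 0, "grip": 0.7}, {"dx": 0, "dy": 0, "dz": 0.004, "yaw": 0, "grip": 0.7}, {"dx": 0, "dy": 0, "dz": 0, "yaw": 0, "grip": 0.7}]}}

```text
t: 3.82
tcp_pos: [0.4966, -0.2715, 0.0058]
tcp_rot: [[0.868, 0.497, 0.006], [0.497, -0.868, -0.002], [0.004, 0.005, -1.0]]
contact_force: [0.2, -0.2, -0.8]
opening: 0.0746
```

```bash
python3 - <<'E'
from st import *
E
```

```text
t 3.825 p [ 0.4966 -0.2715  0.0058] h -60.22 F [ 0.2  -0.22 -0.76] open 0.0746 q [-0.52  0.66  1.86  0.    0.61  0.53] z [ 0.0062 -0.0024 -1.    ]
```

>>> {"op": "carry_out", "data": {"commands": [{"dx": 0, "dy": 0, "dz": 0, "yaw": 0, "grip": -0.2}, {"dx": 0, "dy": 0, "dz": 0, "yaw": 0, "grip": -0.2}, {"dx": 0, "dy": 0, "dz": 0, "yaw": 0, "grip": -0.2}, {"dx": 0, "dy": 0, "dz": 0, "yaw": 0, "grip": -0.2}]}}

```text
t: 4.32
tcp_pos: [0.4971, -0.2717, 0.0069]
tcp_rot: [[0.868, 0.497, 0.007], [0.497, -0.868, -0.003], [0.005, 0.006, -1.0]]
contact_force: [-0.5, -0.5, -3.2]
opening: 0.0499
```

```bash
python3 - <<'E'
from st import *
plan(p,h,[.592,-.002,.15],-89.5,10,-.2)
E
```

```text
t 4.325 p [ 0.4971 -0.2717  0.0069] h -60.22 F [-0.54 -0.55 -3.21] open 0.0499 q [-0.52  0.66  1.86  0.    0.61  0.53] z [ 0.0075 -0.0031 -1.    ]
[{"dx": 0.0216, "dy": -0.0187, "dz": -0.0143, "yaw": 2.93, "grip": -0.2}, {"dx": 0.0207, "dy": -0.0198, "dz": -0.0143, "yaw": 2.93, "grip": -0.2}, {"dx": 0.0196, "dy": -0.0208, "dz": -0.0143, "yaw": 2.93, "grip": -0.2}, {"dx": 0.0185, "dy": -0.0218, "dz": -0.0143, "yaw": 2.93, "grip": -0.2}, {"dx": 0.0174, "dy": -0.0227, "dz": -0.0143, "yaw": 2.93, "grip": -0.2}, {"dx": 0.0162, "dy": -0.0236, "dz": -0.0143, "yaw": 2.93, "grip": -0.2}, {"dx": 0.015, "dy": -0.0244, "dz": -0.0143, "yaw": 2.93, "grip": -0.2}, {"dx": 0.0137, "dy": -0.0251, "dz": -0.0143, "yaw": 2.93, "grip": -0.2}, {"dx": 0.0124, "dy": -0.0258, "dz": -0.0143, "yaw": 2.93, "grip": -0.2}, {"dx": 0.0111, "dy": -0.0264, "dz": -0.0143, "yaw": 2.93, "grip": -0.2}]
```

>>> {"op": "carry_out", "data": {"commands": [{"dx": 0, "dy": 0, "dz": -0.03, "yaw": 0, "grip": -0.2}, {"dx": 0.01, "dy": -0.01, "dz": -0.045, "yaw": 1, "grip": -0.2}, {"dx": 0.022, "dy": -0.021, "dz": -0.04, "yaw": 3.2, "grip": -0.2}, {"dx": 0.022, "dy": -0.023, "dz": -0.02, "yaw": 3.2, "grip": -0.2}, {"dx": 0.022, "dy": -0.024, "dz": 0, "yaw": 3.2, "grip": -0.2}, {"dx": 0.02, "dy": -0.025, "dz": 0, "yaw": 3.2, "grip": -0.2}, {"dx": 0.018, "dy": -0.026, "dz": 0, "yaw": 3.2, "grip": -0.2}, {"dx": 0.016, "dy": -0.027, "dz": 0, "yaw": 3.2, "grip": -0.2}, {"dx": 0.015, "dy": -0.028, "dz": 0, "yaw": 3.2, "grip": -0.2}, {"dx": 0.01, "dy": -0.02, "dz": 0, "yaw": 2.5, "grip": -0.2}]}}

```text
t: 5.58
tcp_pos: [0.5793, -0.0205, 0.1441]
tcp_rot: [[0.999, 0.049, 0.003], [0.049, -0.999, -0.001], [0.003, 0.001, -1.0]]
contact_force: [0.4, 0.3, -3.6]
opening: 0.0502
```

```bash
python3 - <<'E'
from st import *
plan(p,h,[.591,-.0015,.1],-89.5,4,-.2)
E
```

```text
t 5.575 p [ 0.5793 -0.0205  0.1441] h -87.18 F [ 0.39  0.27 -3.62] open 0.0502 q [-0.06  0.46  1.79 -0.    0.89  1.47] z [ 2.9e-03 -9.0e-04 -1.0e+00]
[{"dx": 0.0032, "dy": -0.0046, "dz": 0.011, "yaw": 0.58, "grip": -0.2}, {"dx": 0.0031, "dy": -0.0046, "dz": 0.011, "yaw": 0.58, "grip": -0.2}, {"dx": 0.0031, "dy": -0.0047, "dz": 0.011, "yaw": 0.58, "grip": -0.2}, {"dx": 0.003, "dy": -0.0047, "dz": 0.011, "yaw": 0.58, "grip": -0.2}]
```

>>> {"op": "carry_out", "data": {"commands": [{"dx": 0.006, "dy": -0.009, "dz": 0.015, "yaw": 1.2, "grip": -0.2}, {"dx": 0.005, "dy": -0.007, "dz": 0.015, "yaw": 1, "grip": -0.2}, {"dx": 0.002, "dy": -0.003, "dz": 0.01, "yaw": 0.2, "grip": -0.2}, {"dx": 0, "dy": 0, "dz": 0, "yaw": 0, "grip": -0.2}]}}

```text
t: 6.08
tcp_pos: [0.5914, 0.001, 0.1014]
tcp_rot: [[1.0, 0.008, 0.001], [0.008, -1.0, -0.001], [0.001, 0.001, -1.0]]
contact_force: [0.1, 0.4, -3.5]
opening: 0.0499
```

```bash
cat > look.py <<'E'
from st import *
import sys
def fish(pw,d):
    K=pw['K'];T=pw['world_to_cam'];v,u=np.mgrid[:420,:560]
    a=(u-K[0,2])/K[0,0];b=(v-K[1,2])/K[1,1];r=np.hypot(a,b)+1e-9
    P=np.stack([np.tan(r)*a/r*d,np.tan(r)*b/r*d,d],-1);return (P-T[:3,3])@T[:3,:3]
def snap(n,tag):
    pw=camera_params(n); im,d=camera(n); np.savez(f'{n}{tag}.npz',im=im,d=d,K=pw['K'],T=pw['world_to_cam'])
    cv2.imwrite(f'pics/{n}{tag}.png',im[:,:,::-1]); return im,d,pw
E
python3 - <<'E'
from look import *
im,d,pw=snap('wrist','2'); X=fish(pw,d)
m=(d>0)&(abs(X[...,2]-.04)<.003)&(abs(X[...,0]-.53)<.045)&(abs(X[...,1]-.03)<.075)
q=X[m];rr=cv2.minAreaRect((q[:,:2]*1000).astype(np.float32));print('fixed',m.sum(),rr)
m=(d>0)&(abs(X[...,2]-.04)<.003)&(abs(X[...,0]-.65)<.035)&(abs(X[...,1]-.03)<.075)
q=X[m];rr=cv2.minAreaRect((q[:,:2]*1000).astype(np.float32));print('sl',m.sum(),rr,q[:,0].min(),q[:,0].max())
im,d,pw=snap('side','2')
cv2.imwrite('pics/side2c.png',cv2.resize(im[180:300,175:335,::-1],None,fx=5,fy=5,interpolation=cv2.INTER_CUBIC))
plan(p,h,[.592,-.0015,.1],-89.5,4,-.2)
E
```

```text
t 6.075 p [0.5914 0.001  0.1014] h -89.55 F [ 0.11  0.36 -3.5 ] open 0.0499 q [-0.02  0.54  1.78 -0.    0.82  1.55] z [ 9.e-04 -1.e-03 -1.e+00]
fixed 631 ((546.927490234375, 64.06588745117188), (51.55354309082031, 31.46639060974121), 19.008018493652344)
sl 6305 ((653.3828125, 20.760456085205078), (106.3919906616211, 43.64759826660156), 89.2667007446289) 0.6311367515061417 0.6756167506670613
[{"dx": 0.0002, "dy": 0.0006, "dz": 0.0003, "yaw": -0.01, "grip": -0.2}, {"dx": 0.0002, "dy": 0.0006, "dz": 0.0003, "yaw": -0.01, "grip": -0.2}, {"dx": 0.0002, "dy": 0.0006, "dz": 0.0003, "yaw": -0.01, "grip": -0.2}, {"dx": 0.0002, "dy": 0.0006, "dz": 0.0003, "yaw": -0.01, "grip": -0.2}]
```

View pics/wrist2.png

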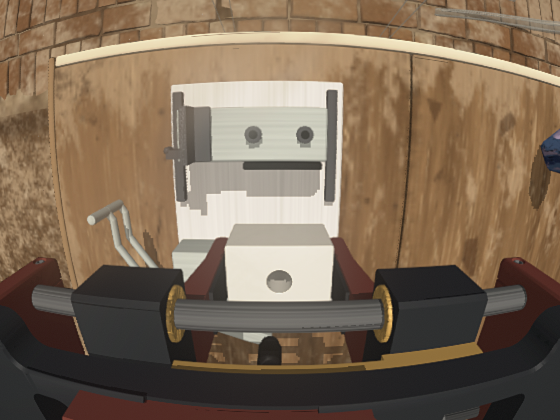

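View pics/side2c.png

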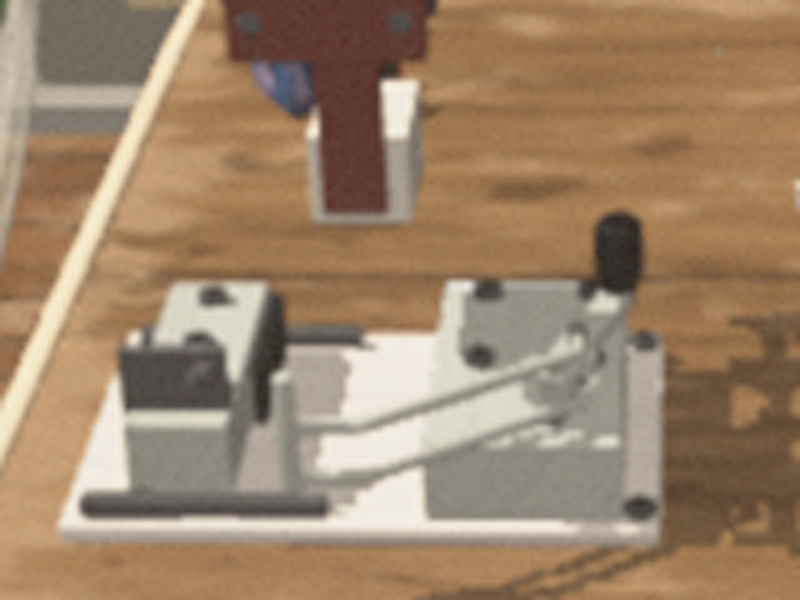

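>>> {"op": "carry_out", "data": {"commands": [{"dx": 0.001, "dy": 0.002, "dz": 0.025, "yaw": 0, "grip": -0.2}, {"dx": 0, "dy": 0, "dz": 0.03, "yaw": 0, "grip": -0.2}, {"dx": 0, "dy": 0, "dz": 0.02, "yaw": 0, "grip": -0.2}, {"dx": 0, "dy": 0, "dz": 0.005, "yaw": 0, "grip": -0.2}]}}

```text
t: 6.68
tcp_pos: [0.596, -0.0031, 0.0235]
tcp_rot: [[1.0, 0.006, 0.009], [0.006, -1.0, -0.001], [0.009, 0.001, -1.0]]
contact_force: [1.1, -0.3, -2.9]
opening: 0.0499
```

```bash
python3 - <<'E'
from st import *
plan(p,h,[.592,-.0015,.015],-89.5,2,-.2)
E
```

```text
t 6.675 p [ 0.596  -0.0031  0.0235] h -89.67 F [ 1.14 -0.33 -2.9 ] open 0.0499 q [-0.02  0.66  1.79 -0.    0.68  1.54] z [ 0.009  -0.0013 -1.    ]
[{"dx": -0.002, "dy": -0.0008, "dz": 0.0043, "yaw": -0.08, "grip": -0.2}, {"dx": -0.002, "dy": -0.0008, "dz": 0.0043, "yaw": -0.08, "grip": -0.2}]
```

>>> {"op": "carry_out", "data": {"commands": [{"dx": -0.002, "dy": -0.001, "dz": 0.004, "yaw": 0, "grip": -0.2}, {"dx": -0.001, "dy": 0, "dz": 0.003, "yaw": 0, "grip": -0.2}]}}

```text
t: 6.92
tcp_pos: [0.5938, -0.0023, 0.0172]
tcp_rot: [[1.0, 0.006, 0.011], [0.006, -1.0, -0.001], [0.011, 0.001, -1.0]]
contact_force: [-0.4, -0.5, -3.8]
opening: 0.0497
```

```bash
python3 - <<'E'
from st import *
E
```

```text
t 6.925 p [ 0.5938 -0.0023  0.0172] h -89.68 F [-0.44 -0.53 -3.76] open 0.0497 q [-0.02  0.67  1.8  -0.    0.66  1.54] z [ 0.0107 -0.0014 -0.9999]
```

>>> {"op": "carry_out", "data": {"commands": [{"dx": -0.001, "dy": 0, "dz": 0.002, "yaw": 0, "grip": -0.2}, {"dx": 0, "dy": 0, "dz": 0.0005, "yaw": 0, "grip": -0.2}]}}

```text
t: 7.18
tcp_pos: [0.5933, -0.0022, 0.0154]
tcp_rot: [[1.0, 0.006, 0.012], [0.006, -1.0, -0.001], [0.012, 0.001, -1.0]]
contact_force: [1.0, -0.9, -4.8]
opening: 0.05
```

```bash
python3 - <<'E'
from st import *
E
```

```text
t 7.175 p [ 0.5933 -0.0022  0.0154] h -89.67 F [ 0.98 -0.95 -4.79] open 0.05 q [-0.02  0.67  1.8  -0.    0.66  1.54] z [ 0.0121 -0.0014 -0.9999]
```

>>> {"op": "carry_out", "data": {"commands": [{"dx": 0, "dy": 0, "dz": 0, "yaw": 0, "grip": 0.4}, {"dx": 0, "dy": 0, "dz": 0, "yaw": 0, "grip": 0.4}, {"dx": 0, "dy": 0, "dz": -0.01, "yaw": 0, "grip": 0.4}, {"dx": 0, "dy": 0, "dz": -0.035, "yaw": 0, "grip": 0.4}, {"dx": 0.005, "dy": 0, "dz": -0.04, "yaw": 0, "grip": 0.0}, {"dx": 0.04, "dy": 0, "dz": 0, "yaw": 0, "grip": -1}]}}

```text
t: 7.92
tcp_pos: [0.6374, -0.0018, 0.1072]
tcp_rot: [[1.0, 0.006, 0.014], [0.006, -1.0, -0.001], [0.014, 0.002, -1.0]]
contact_force: [0.8, -0.1, 0.4]
opening: 0.045
```

```bash
python3 - <<'E'
from look import *
im,d,pw=snap('top','3'); X=cloud(d,pw['K'],pw['world_to_cam'])
cv2.imwrite('pics/top3c.png',cv2.resize(im[130:250,140:260,::-1],None,fx=5,fy=5,interpolation=cv2.INTER_CUBIC))
im,d,pw=snap('side','3')
cv2.imwrite('pics/side3c.png',cv2.resize(im[180:300,175:335,::-1],None,fx=5,fy=5,interpolation=cv2.INTER_CUBIC))
plan(p,h,[.700,.012,.08],-89.5,4,-1)
E
```

```text
t 7.925 p [ 0.6374 -0.0018  0.1072] h -89.66 F [ 0.82 -0.13  0.35] open 0.045 q [-0.02  0.58  1.68 -0.    0.87  1.54] z [ 0.0137 -0.0014 -0.9999]
[{"dx": 0.0157, "dy": -0.0033, "dz": 0.0068, "yaw": -0.04, "grip": -1}, {"dx": 0.0157, "dy": -0.0033, "dz": 0.0068, "yaw": -0.04, "grip": -1}, {"dx": 0.0157, "dy": -0.0033, "dz": 0.0068, "yaw": -0.04, "grip": -1}, {"dx": 0.0157, "dy": -0.0033, "dz": 0.0068, "yaw": -0.04, "grip": -1}]
```

View pics/top3c.png

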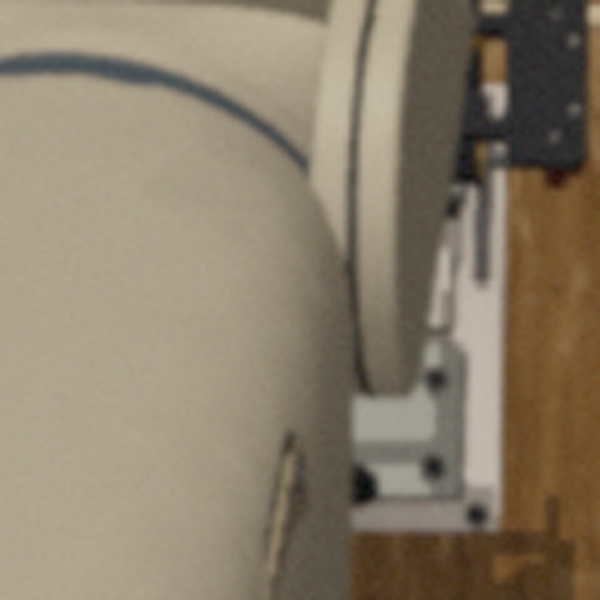

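View pics/side3c.png

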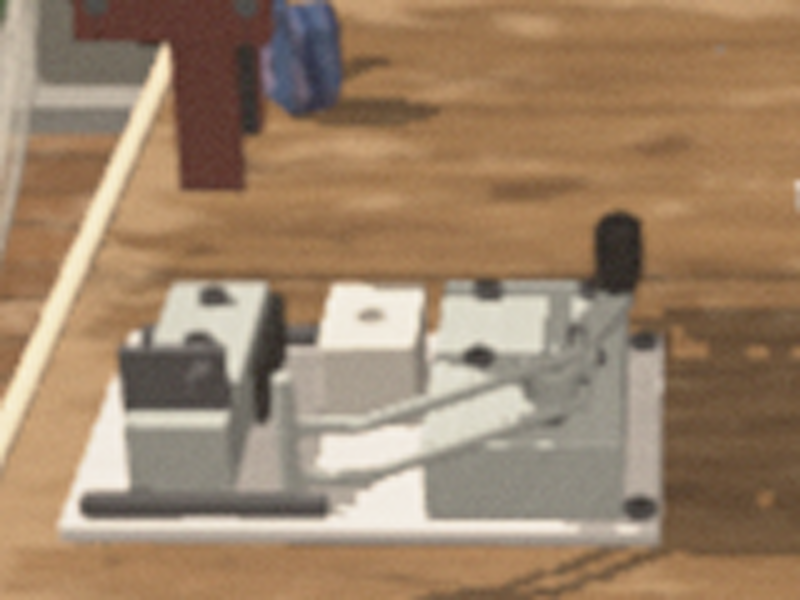

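The side view shows the block standing upright in the gap, around pixel (372,345). I'll move behind the sliding jaw with the fingers shut.

>>> {"op": "carry_out", "data": {"commands": [{"dx": 0.025, "dy": -0.005, "dz": 0, "yaw": 0, "grip": -1}, {"dx": 0.025, "dy": -0.005, "dz": 0, "yaw": 0, "grip": -1}, {"dx": 0.012, "dy": -0.003, "dz": 0.01, "yaw": 0, "grip": -1}, {"dx": 0, "dy": 0, "dz": 0.02, "yaw": 0, "grip": -1}]}}

```text
t: 8.52
tcp_pos: [0.7034, 0.0117, 0.0773]
tcp_rot: [[1.0, 0.006, 0.017], [0.006, -1.0, -0.002], [0.017, 0.002, -1.0]]
contact_force: [0.3, 0.0, -0.4]
opening: 0.0008
```

```bash
python3 - <<'E'
from st import *
plan(p,h,[.700,.012,.02],-89.5,3,-1)
E
```

```text
t 8.525 p [0.7034 0.0117 0.0773] h -89.67 F [ 0.35  0.01 -0.45] open 0.0008 q [ 0.    0.7   1.53 -0.    0.9   1.57] z [ 0.0171 -0.0016 -0.9999]
[{"dx": -0.0011, "dy": -0.0001, "dz": 0.0191, "yaw": -0.06, "grip": -1}, {"dx": -0.0011, "dy": -0.0001, "dz": 0.0191, "yaw": -0.06, "grip": -1}, {"dx": -0.0011, "dy": -0.0001, "dz": 0.0191, "yaw": -0.06, "grip": -1}]
```

>>> {"op": "carry_out", "data": {"commands": [{"dx": -0.002, "dy": 0, "dz": 0.025, "yaw": 0, "grip": -1}, {"dx": -0.001, "dy": 0, "dz": 0.022, "yaw": 0, "grip": -1}, {"dx": -0.001, "dy": 0, "dz": 0.008, "yaw": 0, "grip": -1}, {"dx": -0.005, "dy": 0, "dz": 0, "yaw": 0, "grip": -1}]}}

```text
t: 9.02
tcp_pos: [0.6887, 0.0111, 0.0141]
tcp_rot: [[1.0, 0.006, 0.007], [0.006, -1.0, -0.002], [0.007, 0.002, -1.0]]
contact_force: [0.1, -0.9, -0.5]
opening: 0.0004
```

>>> {"op": "carry_out", "data": {"commands": [{"dx": -0.006, "dy": 0, "dz": 0, "yaw": 0, "grip": -1}, {"dx": -0.006, "dy": 0, "dz": 0, "yaw": 0, "grip": -1}, {"dx": -0.006, "dy": 0, "dz": 0, "yaw": 0, "grip": -1}]}}

```text
t: 9.4
tcp_pos: [0.6716, 0.0109, 0.016]
tcp_rot: [[1.0, 0.006, 0.012], [0.006, -1.0, -0.002], [0.012, 0.002, -1.0]]
contact_force: [1.6, -0.2, -2.1]
opening: 0.0001
```

>>> {"op": "carry_out", "data": {"commands": [{"dx": -0.004, "dy": 0, "dz": 0, "yaw": 0, "grip": -1}, {"dx": -0.003, "dy": 0, "dz": 0, "yaw": 0, "grip": -1}]}}

```text
t: 9.65
tcp_pos: [0.6648, 0.0109, 0.0168]
tcp_rot: [[1.0, 0.006, 0.014], [0.006, -1.0, -0.002], [0.014, 0.002, -1.0]]
contact_force: [3.8, 0.7, -2.6]
opening: 0.0008
```

>>> {"op": "carry_out", "data": {"commands": [{"dx": -0.003, "dy": 0, "dz": 0, "yaw": 0, "grip": -1}]}}

```text
t: 9.78
tcp_pos: [0.6623, 0.0109, 0.017]
tcp_rot: [[1.0, 0.006, 0.016], [0.006, -1.0, -0.002], [0.016, 0.002, -1.0]]
contact_force: [3.6, -0.2, -2.0]
opening: 0.0005
```

>>> {"op": "carry_out", "data": {"commands": [{"dx": -0.002, "dy": 0, "dz": 0, "yaw": 0, "grip": -1}]}}

```text
t: 9.9
tcp_pos: [0.6605, 0.0109, 0.0171]
tcp_rot: [[1.0, 0.005, 0.016], [0.006, -1.0, -0.002], [0.016, 0.002, -1.0]]
contact_force: [3.0, 0.1, -1.6]
opening: 0.0006
```

>>> {"op": "carry_out", "data": {"commands": [{"dx": -0.002, "dy": 0, "dz": 0, "yaw": 0, "grip": -1}]}}

```text
t: 10.02
tcp_pos: [0.6586, 0.0109, 0.0171]
tcp_rot: [[1.0, 0.006, 0.017], [0.006, -1.0, -0.002], [0.017, 0.002, -1.0]]
contact_force: [4.1, 0.6, -2.5]
opening: 0.0003
```

>>> {"op": "carry_out", "data": {"commands": [{"dx": -0.002, "dy": 0, "dz": 0, "yaw": 0, "grip": -1}]}}

```text
t: 10.15
tcp_pos: [0.6578, 0.0109, 0.0172]
tcp_rot: [[1.0, 0.005, 0.02], [0.006, -1.0, -0.002], [0.02, 0.002, -1.0]]
contact_force: [9.6, 1.0, -7.5]
opening: 0.0005
```

>>> {"op": "carry_out", "data": {"commands": [{"dx": -0.001, "dy": 0, "dz": 0, "yaw": 0, "grip": -1}]}}

```text
t: 10.28
tcp_pos: [0.658, 0.0109, 0.0173]
tcp_rot: [[1.0, 0.006, 0.022], [0.006, -1.0, -0.002], [0.022, 0.002, -1.0]]
contact_force: [6.1, 0.1, -4.3]
opening: 0.0005
```

```bash
python3 - <<'E'
from look import *
im,d,pw=snap('side','4')
cv2.imwrite('pics/side4c.png',cv2.resize(im[180:300,175:335,::-1],None,fx=5,fy=5,interpolation=cv2.INTER_CUBIC))
E
```

```text
t 10.275 p [0.658  0.0109 0.0173] h -89.68 F [ 6.05  0.08 -4.27] open 0.0005 q [-0.    0.73  1.66 -0.    0.73  1.57] z [ 0.0222 -0.0016 -0.9998]
```

View pics/side4c.png

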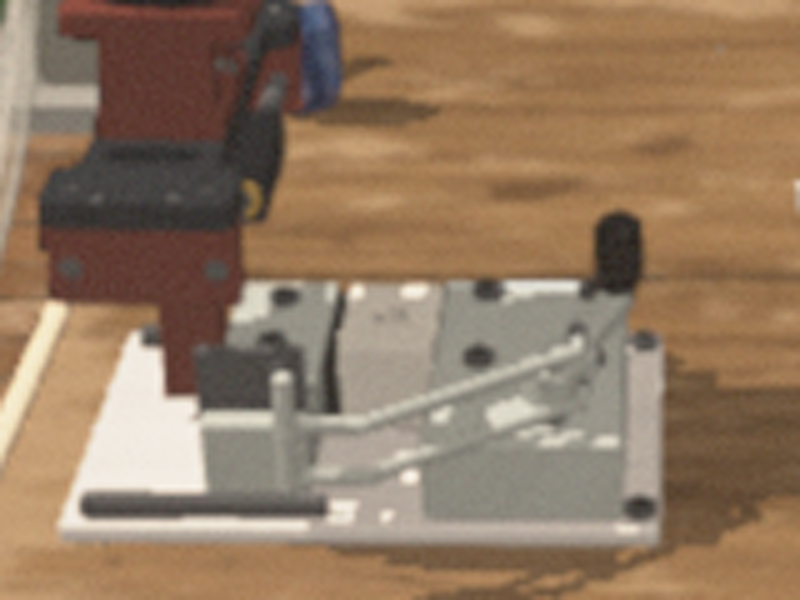

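The side view shows the block snug between both jaws, with the force rising at TCP x≈0.658 as predicted. I'll back off, rise, and look at the latch.

>>> {"op": "carry_out", "data": {"commands": [{"dx": 0.01, "dy": 0, "dz": 0, "yaw": 0, "grip": -1}, {"dx": 0.01, "dy": 0, "dz": -0.04, "yaw": 0, "grip": -1}, {"dx": 0, "dy": -0.01, "dz": -0.06, "yaw": 0, "grip": -1}, {"dx": -0.03, "dy": -0.01, "dz": -0.06, "yaw": 0, "grip": -1}, {"dx": -0.055, "dy": -0.015, "dz": -0.02, "yaw": 0, "grip": -1}, {"dx": -0.05, "dy": -0.015, "dz": 0, "yaw": 0, "grip": -1}, {"dx": -0.03, "dy": -0.01, "dz": 0, "yaw": 0, "grip": -1}, {"dx": 0, "dy": 0, "dz": 0, "yaw": 0, "grip": -1}]}}

```text
t: 11.32
tcp_pos: [0.5052, 0.0709, 0.1959]
tcp_rot: [[1.0, 0.005, 0.01], [0.005, -1.0, -0.002], [0.01, 0.002, -1.0]]
contact_force: [0.1, -0.7, 0.4]
opening: 0.0006
```

```bash
python3 - <<'E'
from look import *
im,d,pw=snap('wrist','5')
T=pw['world_to_cam'];print(-T[:3,:3].T@T[:3,3])
cv2.imwrite('pics/w5c.png',cv2.resize(im[60:300,100:400,::-1],None,fx=2.5,fy=2.5,interpolation=cv2.INTER_CUBIC))
E
```

```text
t 11.325 p [0.5052 0.0709 0.1959] h -89.72 F [ 0.08 -0.73  0.38] open 0.0006 q [ 0.12  0.29  1.91 -0.    0.93  1.69] z [ 0.0101 -0.0015 -0.9999]
[0.5755745  0.07101473 0.35819648]
```

View pics/wrist5.png

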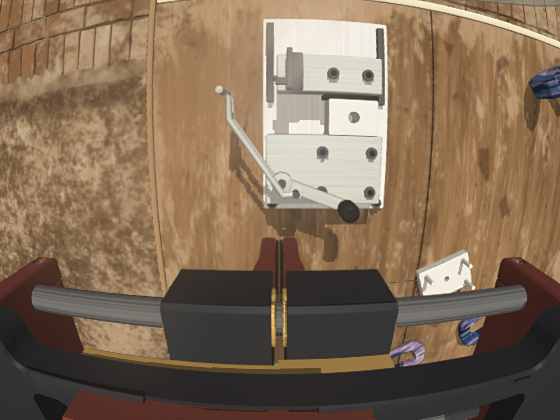

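View pics/w5c.png

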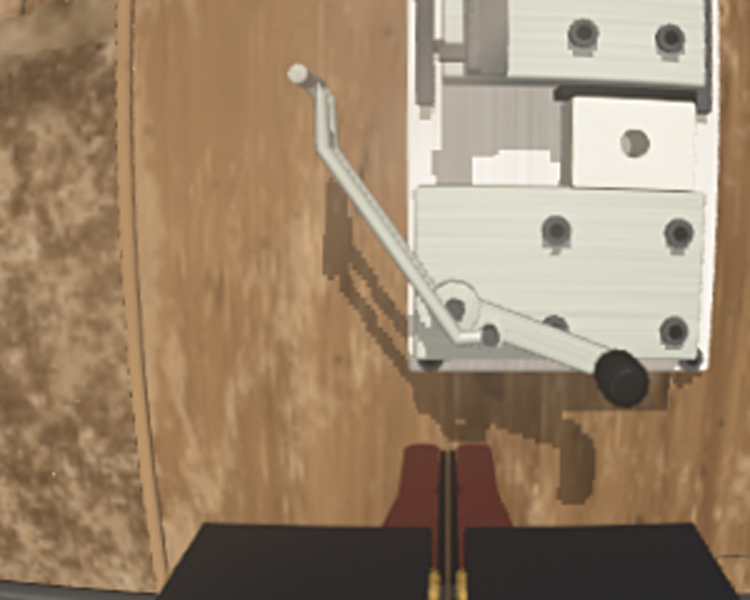

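The wrist view shows the latch clearly: lever pivot (282,183), loop pin (296,194), knob (349,211), tab top (219,89), keeper lip near (280,78). The block at (354,117) is snug between the jaws.

```bash
cat >> h.py <<'E'
def fray(u,v,z,K,T):
    a=(u-K[0,2])/K[0,0];b=(v-K[1,2])/K[1,1];r=np.hypot(a,b)+1e-12
    d=np.array([np.sin(r)*a/r,np.sin(r)*b/r,np.cos(r)]);R=T[:3,:3];c=-R.T@T[:3,3];w=R.T@d
    return c+w*(z-c[2])/w[2]
E
python3 - <<'E'
from look import *
im,d,K,T=load('wrist5.npz')
X=fish(dict(K=K,world_to_cam=T),d)
o=lambda c,r:((c+.5)/2.5-.5+100,(r+.5)/2.5-.5+60)
for n,c,z in [('P',(454,307),.06),('L',(489,336),.07),('knob',(623,377),.088),('tab',(297,73),.088),('fjFL',(415,186),.04),('fjFR',(707,193),.04),('fjBR',(700,360),.04),('fjBL',(411,358),.04),('blkFR',(697,97),.042),('blkBR',(695,190),.042),('blkFL',(573,97),.042),('blkBL',(570,186),.042)]:
    u,v=o(*c); print(n,(round(u),round(v)),fray(u,v,z,K,T).round(4),'depth',X[int(round(v)),int(round(u))].round(4))
# keeper region
z=X[...,2]; m=(d>0)&(z>.055)&(z<.07)&(X[...,0]>.57)&(X[...,0]<.68)&(X[...,1]>.03)&(X[...,1]<.1)
q=X[m]; print(m.sum(),q.min(0),q.max(0))
q=X[m&(z>.06)]
g,_,_=np.histogram2d(q[:,0],q[:,1],bins=[np.arange(.595,.66,.003),np.arange(.04,.1,.003)]);print(np.flipud(np.fliplr(g)).astype(int)); print('x from .658 down; y from .097 down')
E
python3 - <<'E'
import cv2
im=cv2.imread('pics/wrist5.png'); cv2.imwrite('pics/w5k.png',cv2.resize(im[20:140,205:305],None,fx=5,fy=5,interpolation=cv2.INTER_CUBIC))
E
```

```text
t 11.375 p [0.5068 0.0707 0.1961] h -89.74 F [ 0.02 -0.23  0.09] open 0.0004 q [ 0.12  0.29  1.91 -0.    0.93  1.69] z [ 0.0117 -0.0014 -0.9999]
P (281, 182) [0.5232 0.0679 0.06  ] depth [0.5247 0.0682 0.0657]
L (295, 194) [0.5144 0.0552 0.07  ] depth [0.514  0.0554 0.0679]
knob (349, 210) [0.5039 0.0089 0.088 ] depth [0.5043 0.0088 0.0877]
tab (218, 89) [0.6074 0.1205 0.088 ] depth [0.6074 0.121  0.0875]
fjFL (266, 134) [0.5676 0.0831 0.04  ] depth [0.5676 0.0829 0.0381]
fjFR (382, 137) [ 0.5678 -0.0339  0.04  ] depth [ 0.5669 -0.0437  0.0084]
fjBR (380, 204) [ 0.4986 -0.035   0.04  ] depth [ 0.4916 -0.0447  0.0123]
fjBL (264, 203) [0.4988 0.0848 0.04  ] depth [0.4909 0.0864 0.0078]
blkFR (378, 98) [ 0.6062 -0.028   0.042 ] depth [ 0.6073 -0.0294  0.0357]
blkBR (378, 136) [ 0.5688 -0.0281  0.042 ] depth [ 0.5684 -0.0298  0.0375]
blkFL (329, 98) [0.6034 0.0222 0.042 ] depth [0.6045 0.0211 0.0358]
blkBL (328, 134) [0.5684 0.0229 0.042 ] depth [0.5684 0.0217 0.0366]
309 [0.6105701  0.05864673 0.05849835] [0.64923204 0.07499274 0.06547207]
[[ 0  0  0  0  0  0  0  0  0  0  0  0  0  0  0 
[... 548 characters left out ...]
  0]
 [ 0  0  0  0  0  0  0  0  0  0  0 11  8  0  0  0  0  0  0]
 [ 0  0  0  0  0  0  0  0  0  0  0 10  6  0  0  0  0  0  0]
 [ 0  0  0  0  0  0  0  5  5  5  6  9  6  0  0  0  0  0  0]
 [ 0  0  0  0  0  0  0  6 10  7 11  9  6  0  0  0  0  0  0]
 [ 0  0  0  0  0  0  0  0  0  1  0 10 11  0  0  0  0  0  0]
 [ 0  0  0  0  0  0  0  0  0  0  0  9  8  0  0  0  0  0  0]
 [ 0  0  0  0  0  0  0  0  0  0  0  0  0  0  0  0  0  0  0]
 [ 0  0  0  0  0  0  0  0  0  0  0  0  0  0  0  0  0  0  0]
 [ 0  0  0  0  0  0  0  0  0  0  0  0  0  0  0  0  0  0  0]
 [ 0  0  0  0  0  0  0  0  0  0  0  0  0  0  0  0  0  0  0]
 [ 0  0  0  0  0  0  0  0  0  0  0  0  0  0  0  0  0  0  0]]
x from .658 down; y from .097 down
```

View pics/w5k.png

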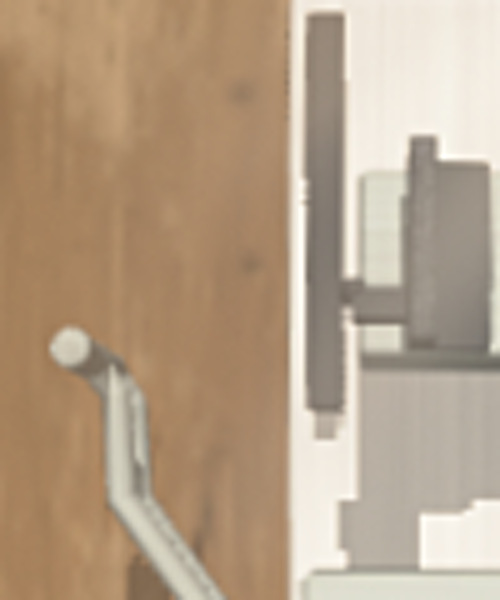

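```bash
python3 - <<'E'
from st import *
plan(p,h,[.462,.008,.13],-10,8,-1)
E
```

```text
t 11.375 p [0.5068 0.0707 0.1961] h -89.74 F [ 0.02 -0.23  0.09] open 0.0004 q [ 0.12  0.29  1.91 -0.    0.93  1.69] z [ 0.0117 -0.0014 -0.9999]
[{"dx": -0.0056, "dy": 0.0078, "dz": 0.0083, "yaw": -9.97, "grip": -1}, {"dx": -0.0069, "dy": 0.0067, "dz": 0.0083, "yaw": -9.97, "grip": -1}, {"dx": -0.008, "dy": 0.0054, "dz": 0.0083, "yaw": -9.97, "grip": -1}, {"dx": -0.0088, "dy": 0.004, "dz": 0.0083, "yaw": -9.97, "grip": -1}, {"dx": -0.0093, "dy": 0.0024, "dz": 0.0083, "yaw": -9.97, "grip": -1}, {"dx": -0.0096, "dy": 0.0007, "dz": 0.0083, "yaw": -9.97, "grip": -1}, {"dx": -0.0096, "dy": -0.0009, "dz": 0.0083, "yaw": -9.97, "grip": -1}, {"dx": -0.0093, "dy": -0.0026, "dz": 0.0083, "yaw": -9.97, "grip": -1}]
```

>>> {"op": "carry_out", "data": {"commands": [{"dx": -0.006, "dy": 0.008, "dz": 0.008, "yaw": -10, "grip": -1}, {"dx": -0.007, "dy": 0.007, "dz": 0.008, "yaw": -10, "grip": -1}, {"dx": -0.008, "dy": 0.005, "dz": 0.008, "yaw": -10, "grip": -1}, {"dx": -0.009, "dy": 0.004, "dz": 0.008, "yaw": -10, "grip": -1}, {"dx": -0.009, "dy": 0.002, "dz": 0.008, "yaw": -10, "grip": -1}, {"dx": -0.01, "dy": 0.001, "dz": 0.008, "yaw": -10, "grip": -1}, {"dx": -0.01, "dy": -0.001, "dz": 0.008, "yaw": -10, "grip": -1}, {"dx": -0.009, "dy": -0.003, "dz": 0.008, "yaw": -9, "grip": -1}, {"dx": 0, "dy": 0, "dz": 0, "yaw": 0, "grip": -1}]}}

```text
t: 12.5
tcp_pos: [0.4763, 0.001, 0.1294]
tcp_rot: [[0.147, 0.989, 0.015], [0.989, -0.147, -0.002], [0.0, 0.015, -1.0]]
contact_force: [-0.3, -0.4, 0.7]
opening: 0.0006
```

```bash
python3 - <<'E'
from st import *
plan(p,h,[.465,.007,.07],-10,3,-1)
E
```

```text
t 12.5 p [0.4763 0.001  0.1294] h -8.45 F [-0.26 -0.38  0.73] open 0.0006 q [-0.02  0.35  2.03 -0.    0.75  0.13] z [ 0.0151 -0.0022 -0.9999]
[{"dx": 0.0014, "dy": -0.004, "dz": 0.0198, "yaw": 0.52, "grip": -1}, {"dx": 0.0014, "dy": -0.004, "dz": 0.0198, "yaw": 0.52, "grip": -1}, {"dx": 0.0013, "dy": -0.0041, "dz": 0.0198, "yaw": 0.52, "grip": -1}]
```

>>> {"op": "carry_out", "data": {"commands": [{"dx": 0.003, "dy": -0.012, "dz": 0.01, "yaw": 0.5, "grip": -1}, {"dx": 0.002, "dy": -0.003, "dz": 0.025, "yaw": 0.5, "grip": -1}, {"dx": 0, "dy": 0, "dz": 0.022, "yaw": 0, "grip": -1}, {"dx": 0, "dy": 0, "dz": 0, "yaw": 0, "grip": -1}]}}

```text
t: 13.0
tcp_pos: [0.4641, 0.0092, 0.0702]
tcp_rot: [[0.177, 0.984, 0.017], [0.984, -0.177, -0.002], [0.001, 0.017, -1.0]]
contact_force: [0.1, 0.0, 0.2]
opening: 0.0005
```

```bash
python3 - <<'E'
from look import *
plan(p,h,[.521,.007,.068],-10,6,-1)
im,d,pw=snap('side','6')
cv2.imwrite('pics/side6c.png',cv2.resize(im[180:300,175:335,::-1],None,fx=5,fy=5,interpolation=cv2.INTER_CUBIC))
E
```

```text
t 13.0 p [0.4641 0.0092 0.0702] h -10.18 F [0.15 0.03 0.18] open 0.0005 q [-0.    0.45  2.08 -0.    0.6   0.18] z [ 0.0166 -0.0021 -0.9999]
[{"dx": 0.0013, "dy": 0.0094, "dz": 0.0004, "yaw": -0.03, "grip": -1}, {"dx": 0.0013, "dy": 0.0094, "dz": 0.0004, "yaw": -0.03, "grip": -1}, {"dx": 0.0013, "dy": 0.0094, "dz": 0.0004, "yaw": -0.03, "grip": -1}, {"dx": 0.0013, "dy": 0.0094, "dz": 0.0004, "yaw": -0.03, "grip": -1}, {"dx": 0.0013, "dy": 0.0094, "dz": 0.0004, "yaw": -0.03, "grip": -1}, {"dx": 0.0013, "dy": 0.0094, "dz": 0.0004, "yaw": -0.03, "grip": -1}]
```

View pics/side6c.png

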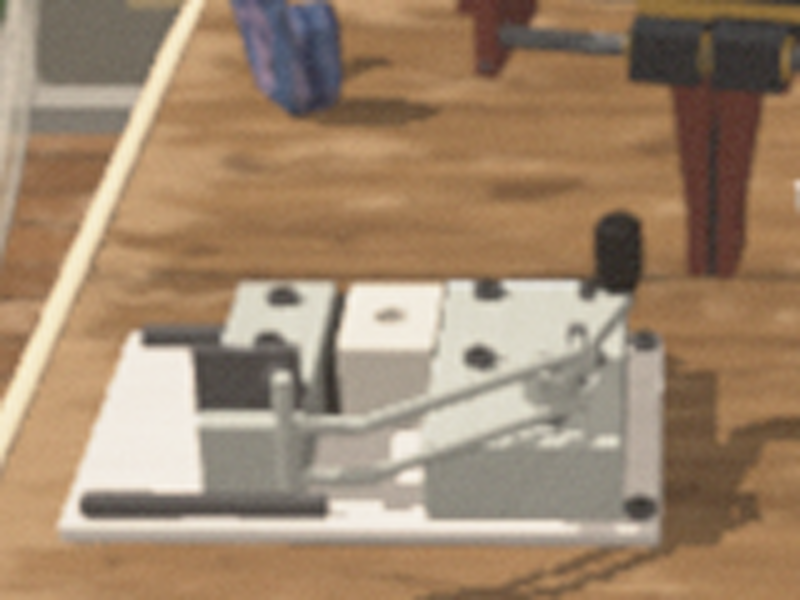

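The side view shows the shut fingers at (715,200), just -x of the knob at (618,250), at the right height. Their tips taper to about 20 mm across. I'm pushing the lever open.

>>> {"op": "carry_out", "data": {"commands": [{"dx": 0.001, "dy": 0.01, "dz": 0, "yaw": 0, "grip": -1}, {"dx": 0.001, "dy": 0.01, "dz": 0, "yaw": 0, "grip": -1}, {"dx": 0.001, "dy": 0.01, "dz": 0, "yaw": 0, "grip": -1}, {"dx": 0.001, "dy": 0.01, "dz": 0, "yaw": 0, "grip": -1}, {"dx": 0.001, "dy": 0.009, "dz": 0, "yaw": 0, "grip": -1}, {"dx": 0, "dy": 0.005, "dz": 0, "yaw": 0, "grip": -1}]}}

```text
t: 13.8
tcp_pos: [0.5244, 0.0044, 0.0746]
tcp_rot: [[0.178, 0.984, 0.022], [0.984, -0.178, -0.002], [0.002, 0.022, -1.0]]
contact_force: [-0.1, 0.1, -0.7]
opening: 0.0
```

```bash
python3 - <<'E'
from look import *
im,d,pw=snap('side','7')
cv2.imwrite('pics/side7c.png',cv2.resize(im[180:300,175:335,::-1],None,fx=5,fy=5,interpolation=cv2.INTER_CUBIC))
im,d,pw=snap('wrist','7')
E
```

```text
t 13.8 p [0.5244 0.0044 0.0746] h -10.26 F [-0.1   0.11 -0.72] open 0.0 q [-0.01  0.5   1.95 -0.    0.67  0.17] z [ 0.0223 -0.002  -0.9997]
```

View pics/side7c.png

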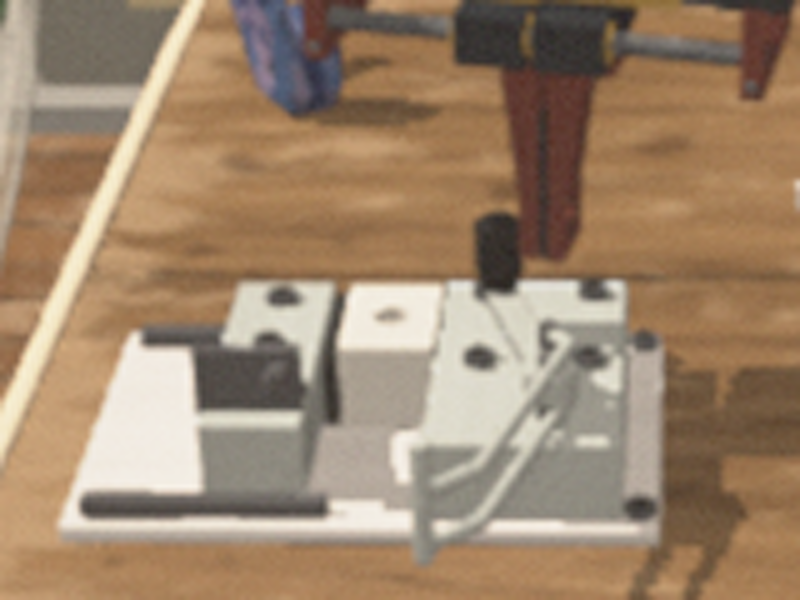

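View pics/wrist7.png

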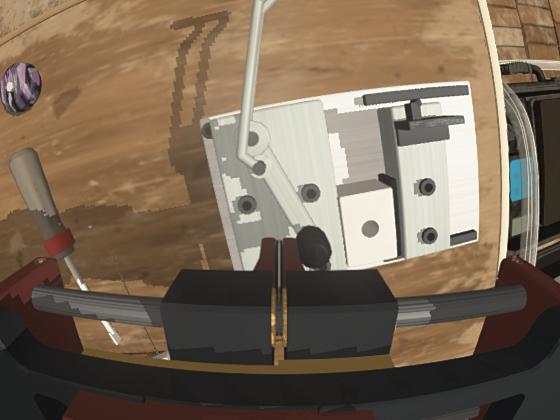

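The wrist view shows the lever swung open: knob (315,246), pivot (255,136), loop pin (260,168). I'm computing the lever angle.

```bash
python3 - <<'E'
from look import *
im,d,K,T=load('wrist7.npz')
P=fray(255,136,.062,K,T);L=fray(260,168,.07,K,T);Kn=fray(315,243,.088,K,T);print(P,L,Kn)
X=fish(dict(K=K,world_to_cam=T),d)
m=(d>0)&(X[...,2]>.08)&(X[...,2]<.09)&(abs(X[...,0]-.545)<.03)&(abs(X[...,1]-.01)<.03); print('knob',X[m].mean(0),X[m].min(0),X[m].max(0))
a=np.degrees(np.arctan2(*(L-P)[1::-1]))%360; print('L dir',a,'lever',a+14.9-180, np.radians(a+14.9-180))
im,d,K,T=load('side7.npz');X=cloud(d,K,T)
m=(d>0)&(X[...,2]>.07)&(X[...,2]<.093)&(abs(X[...,0]-.56)<.06)&(X[...,1]>.12)&(X[...,1]<.2); print('tab',m.sum(),X[m].mean(0))
m=(d>0)&(X[...,2]>.065)&(X[...,2]<.087)&(abs(X[...,0]-.547)<.012)&(abs(X[...,1]-.01)<.03); print('knob',X[m].mean(0),X[m].min(0),X[m].max(0))
cv2.imwrite('pics/t.png',0*im)
E
```

```text
t 13.9 p [0.5244 0.0044 0.0746] h -10.26 F [ 0.08  0.51 -0.61] open 0.0005 q [-0.01  0.5   1.95 -0.    0.67  0.17] z [ 0.0226 -0.0021 -0.9997]
[0.52542799 0.06873133 0.062     ] [0.52529897 0.05225522 0.07      ] [0.54579782 0.01348716 0.088     ]
knob [0.54097012 0.0099449  0.08594743] [ 0.51882094 -0.00201597  0.08000547] [0.55388143 0.01691009 0.08995613]
L dir 269.5513279787847 lever 104.45132797878466 1.823019581310266
tab 63 [0.55504036 0.16053014 0.07962566]
knob [0.54269349 0.0136417  0.07700726] [0.53567642 0.00711354 0.06509194] [0.55066414 0.01868119 0.08681787]
```

>>> {"op": "carry_out", "data": {"commands": [{"dx": 0.001, "dy": 0.004, "dz": 0.001, "yaw": 0, "grip": -1}, {"dx": -0.003, "dy": -0.015, "dz": 0, "yaw": 0, "grip": -1}, {"dx": 0, "dy": 0, "dz": -0.04, "yaw": 0, "grip": -1}, {"dx": 0.03, "dy": 0, "dz": -0.01, "yaw": 0, "grip": -1}, {"dx": 0.05, "dy": 0, "dz": 0, "yaw": 0, "grip": -1}, {"dx": 0.05, "dy": 0, "dz": 0, "yaw": 0, "grip": -1}, {"dx": 0.03, "dy": -0.01, "dz": 0, "yaw": 0, "grip": -1}]}}

```text
t: 14.78
tcp_pos: [0.5252, 0.1654, 0.124]
tcp_rot: [[0.183, 0.983, 0.02], [0.983, -0.183, -0.002], [0.002, 0.02, -1.0]]
contact_force: [0.3, -0.4, -1.3]
opening: 0.0006
```

```bash
python3 - <<'E'
from st import *
plan(p,h,[.527,.169,.074],-12.5,4,-1)
E
```

```text
t 14.775 p [0.5252 0.1654 0.124 ] h -10.56 F [ 0.29 -0.4  -1.26] open 0.0006 q [ 0.29  0.45  1.87 -0.01  0.8   0.48] z [ 0.0199 -0.0017 -0.9998]
[{"dx": 0.001, "dy": 0.0003, "dz": 0.0125, "yaw": 0.49, "grip": -1}, {"dx": 0.001, "dy": 0.0003, "dz": 0.0125, "yaw": 0.49, "grip": -1}, {"dx": 0.001, "dy": 0.0003, "dz": 0.0125, "yaw": 0.49, "grip": -1}, {"dx": 0.001, "dy": 0.0003, "dz": 0.0125, "yaw": 0.49, "grip": -1}]
```

>>> {"op": "carry_out", "data": {"commands": [{"dx": 0.001, "dy": -0.003, "dz": 0.02, "yaw": 1, "grip": -1}, {"dx": 0, "dy": 0, "dz": 0.02, "yaw": 0.5, "grip": -1}, {"dx": 0, "dy": 0, "dz": 0.009, "yaw": 0, "grip": -1}]}}

```text
t: 15.15
tcp_pos: [0.5208, 0.1693, 0.0745]
tcp_rot: [[0.205, 0.979, 0.022], [0.979, -0.205, -0.001], [0.004, 0.022, -1.0]]
contact_force: [-0.4, 0.8, 0.5]
opening: 0.0004
```

```bash
python3 - <<'E'
from look import *
im,d,pw=snap('side','8')
cv2.imwrite('pics/side8c.png',cv2.resize(im[180:300,175:335,::-1],None,fx=5,fy=5,interpolation=cv2.INTER_CUBIC))
im,d,pw=snap('wrist','8')
E
```

```text
t 15.15 p [0.5208 0.1693 0.0745] h -11.82 F [-0.36  0.82  0.5 ] open 0.0004 q [ 0.3   0.52  1.9  -0.01  0.7   0.51] z [ 2.180e-02 -9.000e-04 -9.998e-01]
```

View pics/side8c.png

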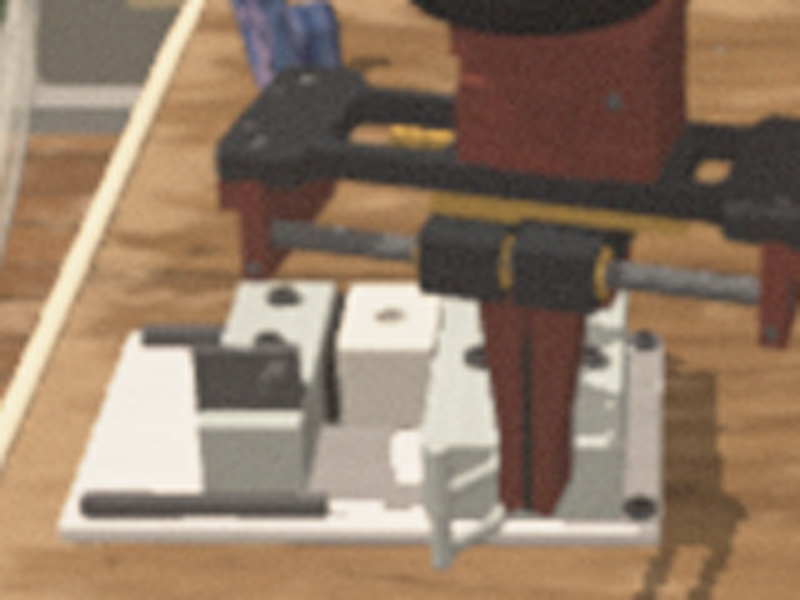

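View pics/wrist8.png

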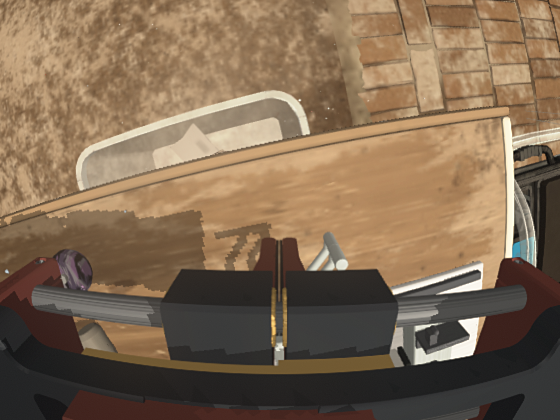

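The wrist view shows the tab top at about (341,265), to the right (+x) of the shut fingers at (280,250).

```bash
python3 - <<'E'
from look import *
im,d,K,T=load('wrist8.npz')
tab=fray(341,264,.088,K,T); print(tab)
L=np.array([.5255,.0522]); v=tab[:2]-L; print(np.hypot(*v),np.degrees(np.arctan2(v[1],v[0])))
a0=np.degrees(np.arctan2(v[1],v[0]))
L=np.array([.526,.0522]); 
def pose(a,off=.0145,r=.1145):
    t=np.radians(a-90); return np.r_[L+r*np.array([np.cos(np.radians(a)),np.sin(np.radians(a))])-off*np.array([np.cos(t),np.sin(t)]),.074],a-90
A=[a0+5]+list(np.linspace(a0-3,12,9)); cur=(p,h)
for a in A:
    q,hh=pose(a); plan(cur[0],cur[1],q,hh,1,-1); cur=(q,hh)
print(cur)
E
```

```text
t 15.25 p [0.5209 0.1691 0.0745] h -11.84 F [ 0.2  -0.42  0.21] open 0.0002 q [ 0.3   0.52  1.9  -0.01  0.7   0.51] z [ 0.0212 -0.0011 -0.9998]
[0.55253093 0.1638461  0.088     ]
0.11487176979580975 76.38986854961753
[{"dx": 0.0001, "dy": 0.008, "dz": 0.0005, "yaw": -3.23, "grip": -1}]
[{"dx": 0.0009, "dy": 0.0161, "dz": -0.0, "yaw": 8.0, "grip": -1}]
[{"dx": 0.0009, "dy": 0.0154, "dz": -0.0, "yaw": 7.67, "grip": -1}]
[{"dx": 0.0009, "dy": 0.0154, "dz": -0.0, "yaw": 7.67, "grip": -1}]
[{"dx": 0.0009, "dy": 0.0154, "dz": -0.0, "yaw": 7.67, "grip": -1}]
[{"dx": 0.0009, "dy": 0.0154, "dz": -0.0, "yaw": 7.67, "grip": -1}]
[{"dx": 0.0009, "dy": 0.0154, "dz": -0.0, "yaw": 7.67, "grip": -1}]
[{"dx": 0.0009, "dy": 0.0154, "dz": -0.0, "yaw": 7.67, "grip": -1}]
[{"dx": 0.0009, "dy": 0.0154, "dz": -0.0, "yaw": 7.67, "grip": -1}]
[{"dx": 0.0009, "dy": 0.0154, "dz": -0.0, "yaw": 7.67, "grip": -1}]
(array([0.63498318, 0.09018903, 0.074     ]), np.float64(-78.0))
```

>>> {"op": "carry_out", "data": {"commands": [{"dx": 0, "dy": 0.008, "dz": 0.0005, "yaw": -2, "grip": -1}, {"dx": 0.001, "dy": 0.016, "dz": 0.0005, "yaw": 7, "grip": -1}, {"dx": 0.001, "dy": 0.015, "dz": 0.0005, "yaw": 7.7, "grip": -1}, {"dx": 0.001, "dy": 0.015, "dz": 0.0005, "yaw": 7.7, "grip": -1}, {"dx": 0.001, "dy": 0.015, "dz": 0.0005, "yaw": 7.7, "grip": -1}]}}

```text
t: 15.88
tcp_pos: [0.5883, 0.1482, 0.0769]
tcp_rot: [[0.653, 0.757, 0.024], [0.757, -0.654, -0.0], [0.015, 0.018, -1.0]]
contact_force: [-0.6, 0.7, -0.4]
opening: 0.0004
```

```bash
python3 - <<'E'
from look import *
im,d,pw=snap('wrist','9');K=pw['K'];T=pw['world_to_cam']
L=np.array([.526,.0522]); 
def pose(a,off=.0145,r=.1145):
    t=np.radians(a-90); return np.r_[L+r*np.array([np.cos(np.radians(a)),np.sin(np.radians(a))])-off*np.array([np.cos(t),np.sin(t)]),.074],a-90
a0=h+90; print(pose(a0))
A=list(np.linspace(a0,13,6))[1:]; cur=(p,h)
for a in A:
    q,hh=pose(a); plan(cur[0],cur[1],q,hh,1,-1); cur=(q,hh)
print(cur)
E
```

```text
t 15.875 p [0.5883 0.1482 0.0769] h -40.82 F [-0.62  0.7  -0.36] open 0.0004 q [ 0.23  0.58  1.77 -0.01  0.77  0.95] z [ 2.400e-02 -4.000e-04 -9.997e-01]
(array([0.58986876, 0.14833158, 0.074     ]), np.float64(-40.81700361958124))
[{"dx": 0.002, "dy": 0.0156, "dz": 0.0029, "yaw": 7.24, "grip": -1}]
[{"dx": 0.0009, "dy": 0.0145, "dz": -0.0, "yaw": 7.24, "grip": -1}]
[{"dx": 0.0009, "dy": 0.0145, "dz": -0.0, "yaw": 7.24, "grip": -1}]
[{"dx": 0.0009, "dy": 0.0145, "dz": -0.0, "yaw": 7.24, "grip": -1}]
[{"dx": 0.0009, "dy": 0.0145, "dz": -0.0, "yaw": 7.24, "grip": -1}]
(array([0.63430358, 0.09208526, 0.074     ]), np.float64(-77.0))
```

View pics/wrist9.png

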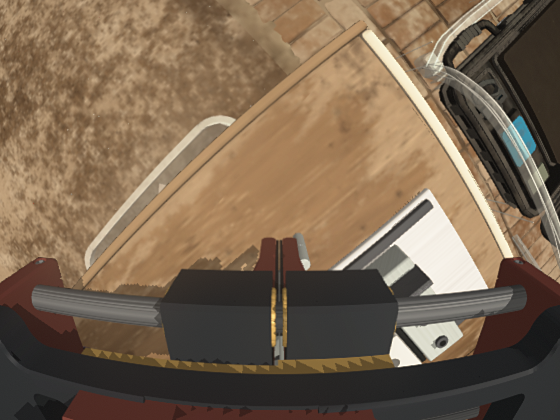

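The tab at (302,248) rides against the finger's right face, so I'm following the arc.

>>> {"op": "carry_out", "data": {"commands": [{"dx": 0.002, "dy": 0.0155, "dz": 0.0025, "yaw": 7.2, "grip": -1}, {"dx": 0.001, "dy": 0.0145, "dz": 0.001, "yaw": 7.2, "grip": -1}, {"dx": 0.001, "dy": 0.0145, "dz": 0.001, "yaw": 7.2, "grip": -1}, {"dx": 0.001, "dy": 0.0145, "dz": 0.001, "yaw": 7.2, "grip": -1}]}}

```text
t: 16.42
tcp_pos: [0.6308, 0.1034, 0.0753]
tcp_rot: [[0.942, 0.336, 0.028], [0.336, -0.942, 0.0], [0.027, 0.009, -1.0]]
contact_force: [-0.5, -0.3, -0.4]
opening: 0.0008
```

```bash
python3 - <<'E'
from look import *
im,d,pw=snap('wrist','10');K=pw['K'];T=pw['world_to_cam']
cv2.imwrite('pics/w10c.png',cv2.resize(im[200:300,240:400,::-1],None,fx=5,fy=5,interpolation=cv2.INTER_CUBIC))
im,d,pw=snap('side','10')
cv2.imwrite('pics/side10c.png',cv2.resize(im[180:300,175:335,::-1],None,fx=5,fy=5,interpolation=cv2.INTER_CUBIC))
E
```

```text
t 16.425 p [0.6308 0.1034 0.0753] h -70.38 F [-0.48 -0.34 -0.36] open 0.0008 q [ 0.15  0.62  1.7  -0.01  0.8   1.38] z [ 2.840e-02  3.000e-04 -9.996e-01]
```

View pics/w10c.png

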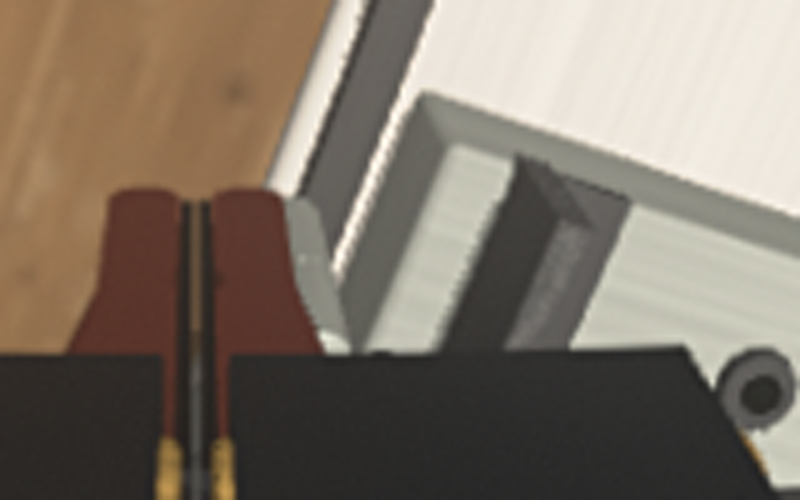

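View pics/side10c.png

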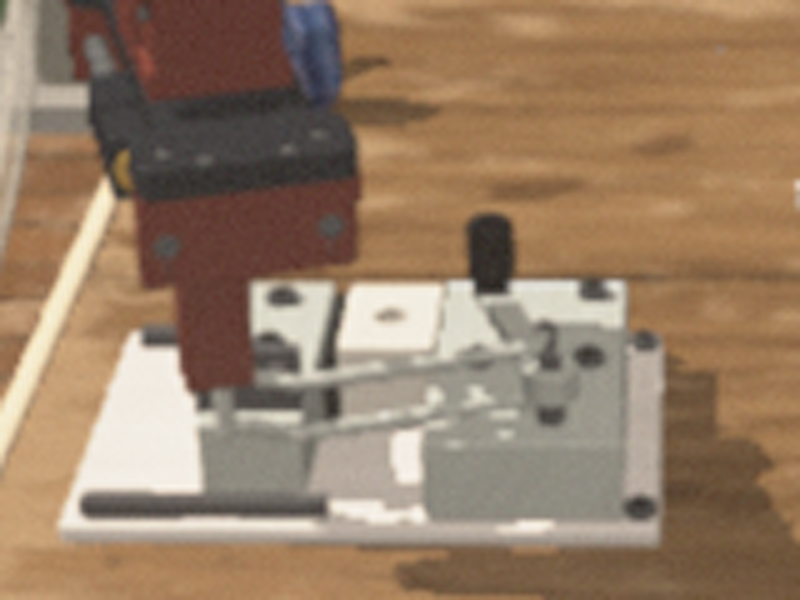

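The side view has the bar at (222,405), on the +x side of the keeper lip, with the finger on its +y side. I'll push it in the rest of the way.

>>> {"op": "carry_out", "data": {"commands": [{"dx": 0.001, "dy": 0.009, "dz": 0.001, "yaw": 4, "grip": -1}, {"dx": 0.001, "dy": 0.006, "dz": 0.001, "yaw": 3, "grip": -1}]}}

```text
t: 16.77
tcp_pos: [0.637, 0.0896, 0.0742]
tcp_rot: [[0.974, 0.225, 0.029], [0.225, -0.974, 0.0], [0.028, 0.006, -1.0]]
contact_force: [0.6, 0.6, 1.1]
opening: 0.0004
```

>>> {"op": "carry_out", "data": {"commands": [{"dx": 0, "dy": 0.002, "dz": 0, "yaw": 1, "grip": -1}]}}

```text
t: 16.9
tcp_pos: [0.6371, 0.0878, 0.0745]
tcp_rot: [[0.977, 0.211, 0.029], [0.211, -0.977, 0.001], [0.028, 0.006, -1.0]]
contact_force: [0.3, -0.5, -0.1]
opening: 0.0001
```

```bash
python3 - <<'E'
from look import *
im,d,pw=snap('side','11')
cv2.imwrite('pics/side11c.png',cv2.resize(im[220:290,195:275,::-1],None,fx=8,fy=8,interpolation=cv2.INTER_CUBIC))
E
```

```text
t 16.9 p [0.6371 0.0878 0.0745] h -77.82 F [ 0.31 -0.53 -0.06] open 0.0001 q [ 0.12  0.62  1.69 -0.    0.8   1.48] z [ 2.880e-02  6.000e-04 -9.996e-01]
```

View pics/side11c.png

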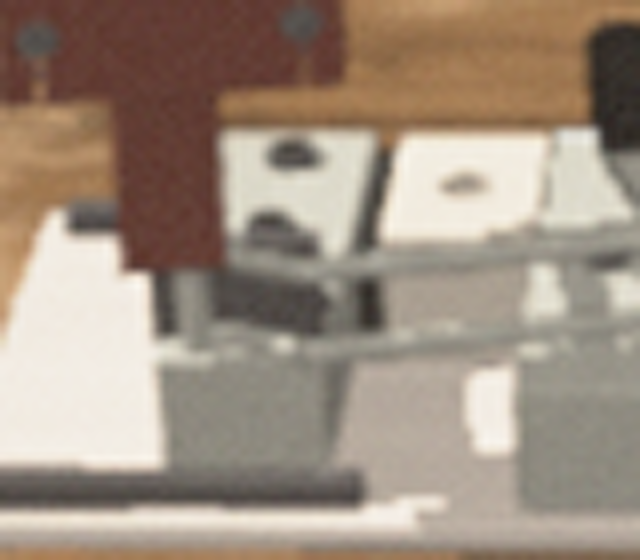

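>>> {"op": "carry_out", "data": {"commands": [{"dx": 0, "dy": 0.002, "dz": 0, "yaw": 1, "grip": -1}]}}

```text
t: 17.08
tcp_pos: [0.6373, 0.0861, 0.0747]
tcp_rot: [[0.98, 0.195, 0.029], [0.195, -0.981, 0.001], [0.028, 0.005, -1.0]]
contact_force: [-0.5, -0.4, -0.4]
opening: 0.0003
```

>>> {"op": "carry_out", "data": {"commands": [{"dx": 0, "dy": 0.002, "dz": 0, "yaw": 1, "grip": -1}]}}

```text
t: 17.2
tcp_pos: [0.6375, 0.0843, 0.0748]
tcp_rot: [[0.984, 0.178, 0.029], [0.178, -0.984, 0.001], [0.029, 0.004, -1.0]]
contact_force: [0.4, -0.2, -0.0]
opening: 0.0006
```

>>> {"op": "carry_out", "data": {"commands": [{"dx": 0, "dy": 0.0015, "dz": 0, "yaw": 0, "grip": -1}]}}

```text
t: 17.32
tcp_pos: [0.6377, 0.0829, 0.0749]
tcp_rot: [[0.984, 0.178, 0.029], [0.178, -0.984, 0.001], [0.028, 0.004, -1.0]]
contact_force: [1.0, -0.0, -0.3]
opening: 0.0005
```

```bash
python3 - <<'E'
from st import *
plan([.638,.086,.18],h,[.571,.015,.18],17,9,-1)
E
```

```text
t 17.325 p [0.6377 0.0829 0.0749] h -79.74 F [ 0.96 -0.03 -0.32] open 0.0005 q [ 0.11  0.62  1.69 -0.    0.8   1.51] z [ 2.880e-02  7.000e-04 -9.996e-01]
[{"dx": -0.0087, "dy": 0.0064, "dz": -0.0, "yaw": -10.75, "grip": -1}, {"dx": -0.0098, "dy": 0.0047, "dz": -0.0, "yaw": -10.75, "grip": -1}, {"dx": -0.0105, "dy": 0.0028, "dz": -0.0, "yaw": -10.75, "grip": -1}, {"dx": -0.0108, "dy": 0.0008, "dz": -0.0, "yaw": -10.75, "grip": -1}, {"dx": -0.0108, "dy": -0.0012, "dz": -0.0, "yaw": -10.75, "grip": -1}, {"dx": -0.0104, "dy": -0.0032, "dz": -0.0, "yaw": -10.75, "grip": -1}, {"dx": -0.0096, "dy": -0.0051, "dz": -0.0, "yaw": -10.75, "grip": -1}, {"dx": -0.0084, "dy": -0.0068, "dz": -0.0, "yaw": -10.75, "grip": -1}, {"dx": -0.007, "dy": -0.0083, "dz": -0.0, "yaw": -10.75, "grip": -1}]
```

>>> {"op": "carry_out", "data": {"commands": [{"dx": 0, "dy": -0.003, "dz": 0, "yaw": 0, "grip": -1}, {"dx": 0, "dy": 0, "dz": -0.045, "yaw": 0, "grip": -1}, {"dx": -0.004, "dy": 0.003, "dz": -0.05, "yaw": -8, "grip": -1}, {"dx": -0.01, "dy": 0.006, "dz": -0.01, "yaw": -10.5, "grip": -1}, {"dx": -0.01, "dy": 0.005, "dz": 0, "yaw": -10.5, "grip": -1}, {"dx": -0.0105, "dy": 0.003, "dz": 0, "yaw": -10.5, "grip": -1}, {"dx": -0.011, "dy": 0.001, "dz": 0, "yaw": -10.5, "grip": -1}, {"dx": -0.011, "dy": -0.001, "dz": 0, "yaw": -10.5, "grip": -1}, {"dx": -0.0105, "dy": -0.003, "dz": 0, "yaw": -10.5, "grip": -1}, {"dx": -0.0095, "dy": -0.005, "dz": 0, "yaw": -10.5, "grip": -1}]}}

```text
t: 18.58
tcp_pos: [0.5848, 0.0193, 0.1819]
tcp_rot: [[-0.067, 0.997, 0.029], [0.998, 0.067, 0.001], [-0.001, 0.029, -1.0]]
contact_force: [0.6, -0.1, 0.6]
opening: 0.0004
```

>>> {"op": "carry_out", "data": {"commands": [{"dx": -0.0085, "dy": -0.007, "dz": 0, "yaw": -10.5, "grip": -1}, {"dx": 0, "dy": 0, "dz": 0, "yaw": 0, "grip": -1}]}}

```text
t: 18.82
tcp_pos: [0.5777, 0.0102, 0.1817]
tcp_rot: [[-0.25, 0.968, 0.029], [0.968, 0.25, 0.001], [-0.006, 0.028, -1.0]]
contact_force: [1.4, 0.0, 0.4]
opening: -0.0
```

```bash
python3 - <<'E'
from look import *
im,d,pw=snap('wrist','12')
plan(p,h,[.571,.015,.073],17,6,-1)
E
```

```text
t 18.825 p [0.5777 0.0102 0.1817] h 14.47 F [1.39 0.   0.43] open -0.0 q [-0.    0.39  1.79  0.    0.93 -0.26] z [ 0.0287  0.0011 -0.9996]
[{"dx": 0.0011, "dy": -0.0009, "dz": 0.0181, "yaw": -0.42, "grip": -1}, {"dx": 0.0011, "dy": -0.0009, "dz": 0.0181, "yaw": -0.42, "grip": -1}, {"dx": 0.0011, "dy": -0.0009, "dz": 0.0181, "yaw": -0.42, "grip": -1}, {"dx": 0.0011, "dy": -0.0009, "dz": 0.0181, "yaw": -0.42, "grip": -1}, {"dx": 0.0011, "dy": -0.0008, "dz": 0.0181, "yaw": -0.42, "grip": -1}, {"dx": 0.0011, "dy": -0.0008, "dz": 0.0181, "yaw": -0.42, "grip": -1}]
```

View pics/wrist12.png

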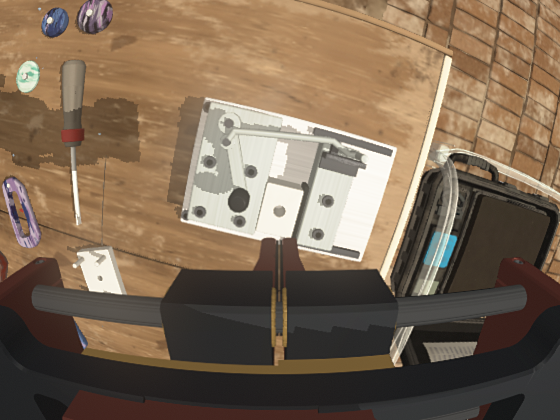

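```bash
python3 - <<'E'
from look import *
im,d,K,T=load('wrist12.npz')
cv2.imwrite('pics/w12c.png',cv2.resize(im[90:250,180:400,::-1],None,fx=3.6,fy=3.6,interpolation=cv2.INTER_CUBIC))
E
```

```text
t 18.875 p [0.5781 0.0104 0.1818] h 14.37 F [ 0.09  0.3  -0.96] open 0.0006 q [-0.    0.39  1.79  0.    0.93 -0.25] z [ 0.0292  0.0012 -0.9996]
```

View pics/w12c.png

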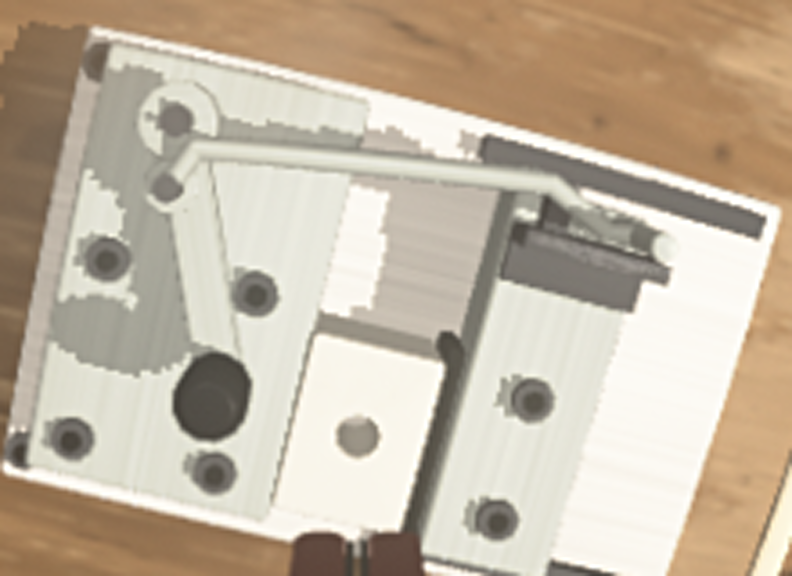

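The crop shows the bar's tab top at (660,247) behind the keeper lip beside its back plate. The knob is at (212,395) and the loop pin at (165,187).

```bash
python3 - <<'E'
from look import *
im,d,K,T=load('wrist12.npz')
o=lambda c,r:((c+.5)/3.6-.5+180,(r+.5)/3.6-.5+90)
for n,c,z in [('P',(176,120),.062),('L',(166,187),.07),('knob',(215,402),.088),('tab',(662,247),.088)]:
    print(n,fray(*o(*c),z,K,T).round(4))
Pv=np.array([.5250,.0685])
def pose(phi,off,r=.065):
    f=np.radians(phi); t=np.array([np.sin(f),-np.cos(f)]); return np.r_[Pv+r*np.array([np.cos(f),np.sin(f)])-off*t,.073],phi-270
print(pose(285,.028),pose(283,.02))
E
```

```text
t 18.875 p [0.5781 0.0104 0.1818] h 14.37 F [ 0.09  0.3  -0.96] open 0.0006 q [-0.    0.39  1.79  0.    0.93 -0.25] z [ 0.0292  0.0012 -0.9996]
P [0.5227 0.068  0.062 ]
L [0.5251 0.0525 0.07  ]
knob [0.5486 0.0097 0.088 ]
tab [0.6371 0.0691 0.088 ]
(array([0.56886916, 0.01296175, 0.073     ]), 15) (array([0.55910922, 0.00966497, 0.073     ]), 13)
```

>>> {"op": "carry_out", "data": {"commands": [{"dx": 0.001, "dy": -0.004, "dz": 0.03, "yaw": 0, "grip": -1}, {"dx": 0.001, "dy": -0.001, "dz": 0.035, "yaw": 0, "grip": -1}, {"dx": 0.001, "dy": 0, "dz": 0.03, "yaw": 0, "grip": -1}, {"dx": 0, "dy": 0, "dz": 0.01, "yaw": 0, "grip": -1}]}}

```text
t: 19.38
tcp_pos: [0.5792, 0.0141, 0.076]
tcp_rot: [[-0.234, 0.972, 0.035], [0.972, 0.234, 0.002], [-0.007, 0.035, -0.999]]
contact_force: [0.7, 0.3, 0.0]
opening: 0.0002
```

```bash
cat > arc.py <<'E'
from st import *
Pv=np.array([.5245,.0685])
def pose(phi,off,r=.065,z=.072):
    f=np.radians(phi); t=np.array([np.sin(f),-np.cos(f)]); return np.r_[Pv+r*np.array([np.cos(f),np.sin(f)])-off*t,z],phi-270
def go(A,off=.02):
    c=(p,h)
    for a in A:
        q,hh=pose(a,off); plan(c[0],c[1],q,hh,1,-1); c=(q,hh)
    print(c)
E
python3 - <<'E'
from arc import *
go([286,278,270,262,254,246])
E
```

```text
t 19.375 p [0.5792 0.0141 0.076 ] h 13.54 F [0.69 0.31 0.04] open 0.0002 q [ 0.    0.55  1.84  0.    0.72 -0.23] z [ 0.0354  0.0017 -0.9994]
[{"dx": 0.0016, "dy": -0.0176, "dz": 0.004, "yaw": -2.46, "grip": -1}]
[{"dx": -0.0022, "dy": -0.0092, "dz": -0.0, "yaw": 8.0, "grip": -1}]
[{"dx": -0.0022, "dy": -0.0092, "dz": -0.0, "yaw": 8.0, "grip": -1}]
[{"dx": -0.0022, "dy": -0.0092, "dz": -0.0, "yaw": 8.0, "grip": -1}]
[{"dx": -0.0022, "dy": -0.0092, "dz": -0.0, "yaw": 8.0, "grip": -1}]
[{"dx": -0.0022, "dy": -0.0092, "dz": -0.0, "yaw": 8.0, "grip": -1}]
(array([0.51633303, 0.00098481, 0.072     ]), -24)
```

>>> {"op": "carry_out", "data": {"commands": [{"dx": 0.001, "dy": -0.009, "dz": 0, "yaw": -1, "grip": -1}, {"dx": 0, "dy": -0.009, "dz": 0.001, "yaw": -1, "grip": -1}, {"dx": -0.002, "dy": -0.009, "dz": 0, "yaw": 8, "grip": -1}, {"dx": -0.002, "dy": -0.009, "dz": 0, "yaw": 8, "grip": -1}, {"dx": -0.002, "dy": -0.009, "dz": 0, "yaw": 8, "grip": -1}]}}

```text
t: 20.0
tcp_pos: [0.536, 0.0011, 0.0774]
tcp_rot: [[0.158, 0.986, 0.043], [0.987, -0.159, 0.002], [0.008, 0.042, -0.999]]
contact_force: [0.5, -0.6, -0.0]
opening: 0.0004
```

```bash
python3 - <<'E'
from look import *
from arc import *
im,d,pw=snap('wrist','13')
go([254,246,238,230,222,214])
E
```

```text
t 20.0 p [0.536  0.0011 0.0774] h -9.13 F [ 0.52 -0.61 -0.02] open 0.0004 q [-0.02  0.5   1.94  0.    0.66  0.13] z [ 0.0427  0.0015 -0.9991]
[{"dx": -0.0022, "dy": -0.01, "dz": 0.0054, "yaw": 6.87, "grip": -1}]
[{"dx": -0.0022, "dy": -0.0092, "dz": -0.0, "yaw": 8.0, "grip": -1}]
[{"dx": -0.0022, "dy": -0.0092, "dz": -0.0, "yaw": 8.0, "grip": -1}]
[{"dx": -0.0022, "dy": -0.0092, "dz": -0.0, "yaw": 8.0, "grip": -1}]
[{"dx": -0.0022, "dy": -0.0092, "dz": -0.0, "yaw": 8.0, "grip": -1}]
[{"dx": -0.0022, "dy": -0.0092, "dz": -0.0, "yaw": 8.0, "grip": -1}]
(array([0.48179642, 0.01557171, 0.072     ]), -56)
```

View pics/wrist13.png

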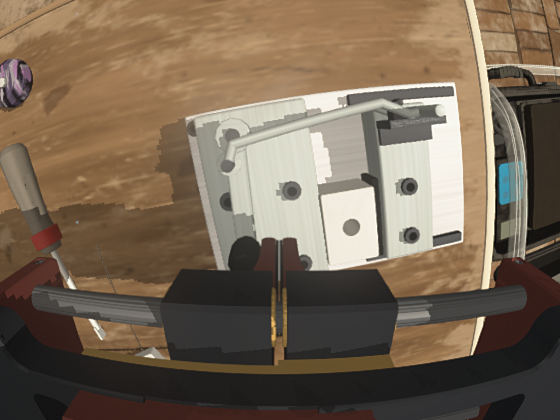

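The finger is on the knob at (243,252), and the bar is still behind the keeper at (440,110). I'm continuing along the arc.

>>> {"op": "carry_out", "data": {"commands": [{"dx": -0.002, "dy": -0.01, "dz": 0.002, "yaw": 7, "grip": -1}, {"dx": -0.002, "dy": -0.009, "dz": 0.001, "yaw": 8, "grip": -1}, {"dx": -0.002, "dy": -0.009, "dz": 0.001, "yaw": 8, "grip": -1}]}}

```text
t: 20.42
tcp_pos: [0.5077, 0.0026, 0.0754]
tcp_rot: [[0.541, 0.84, 0.048], [0.841, -0.541, 0.001], [0.027, 0.04, -0.999]]
contact_force: [0.5, -0.1, 0.1]
opening: 0.0002
```

```bash
python3 - <<'E'
from look import *
from arc import *
im,d,pw=snap('side','14')
cv2.imwrite('pics/side14c.png',cv2.resize(im[180:300,175:335,::-1],None,fx=5,fy=5,interpolation=cv2.INTER_CUBIC))
go([230,222,214,206])
E
```

```text
t 20.425 p [0.5077 0.0026 0.0754] h -32.81 F [ 0.48 -0.09  0.07] open 0.0002 q [-0.02  0.47  2.01  0.    0.62  0.55] z [ 0.0484  0.0012 -0.9988]
[{"dx": -0.0025, "dy": -0.0099, "dz": 0.0034, "yaw": 7.19, "grip": -1}]
[{"dx": -0.0022, "dy": -0.0092, "dz": -0.0, "yaw": 8.0, "grip": -1}]
[{"dx": -0.0022, "dy": -0.0092, "dz": -0.0, "yaw": 8.0, "grip": -1}]
[{"dx": -0.0022, "dy": -0.0092, "dz": -0.0, "yaw": 8.0, "grip": -1}]
(array([0.47484581, 0.02202999, 0.072     ]), -64)
```

View pics/side14c.png

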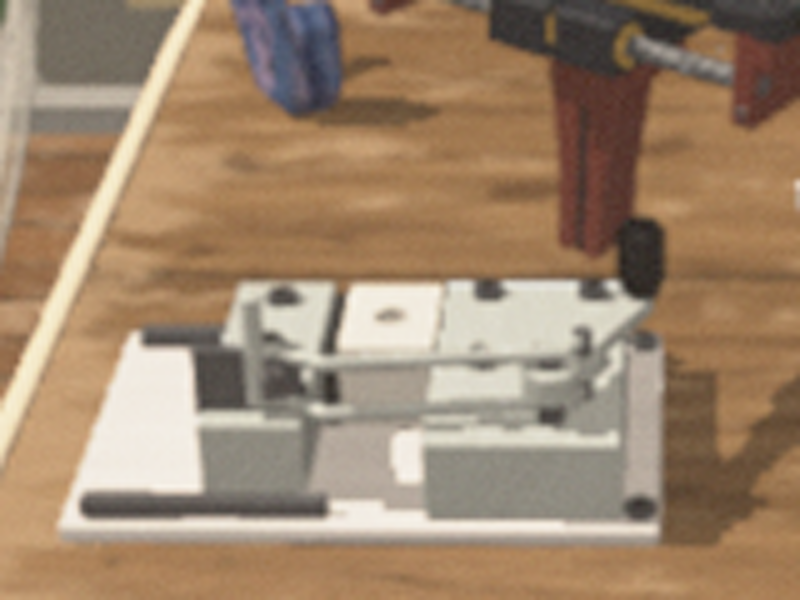

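Side view: the knob is at (640,258) with the finger behind it, and the bar at (253,350) is behind the lip. Continuing.

>>> {"op": "carry_out", "data": {"commands": [{"dx": -0.0025, "dy": -0.01, "dz": 0.001, "yaw": 7.2, "grip": -1}, {"dx": -0.002, "dy": -0.009, "dz": 0.001, "yaw": 8, "grip": -1}]}}

```text
t: 20.72
tcp_pos: [0.4898, 0.0102, 0.0741]
tcp_rot: [[0.745, 0.665, 0.051], [0.666, -0.746, 0.001], [0.039, 0.033, -0.999]]
contact_force: [1.1, -1.9, 1.1]
opening: 0.0003
```

>>> {"op": "carry_out", "data": {"commands": [{"dx": -0.002, "dy": -0.009, "dz": 0.001, "yaw": 8, "grip": -1}, {"dx": -0.002, "dy": -0.009, "dz": 0.001, "yaw": 8, "grip": -1}]}}

```text
t: 20.98
tcp_pos: [0.4767, 0.0216, 0.0732]
tcp_rot: [[0.9, 0.433, 0.055], [0.434, -0.901, 0.0], [0.05, 0.023, -0.998]]
contact_force: [-0.8, -1.2, 1.0]
opening: 0.0001
```

```bash
python3 - <<'E'
from look import *
from arc import *
im,d,pw=snap('side','15')
cv2.imwrite('pics/side15c.png',cv2.resize(im[180:300,175:335,::-1],None,fx=5,fy=5,interpolation=cv2.INTER_CUBIC))
go([198,190,182])
E
```

```text
t 20.975 p [0.4767 0.0216 0.0732] h -64.33 F [-0.8  -1.15  1.05] open 0.0001 q [ 0.02  0.44  2.08 -0.    0.57  1.14] z [ 5.480e-02  4.000e-04 -9.985e-01]
[{"dx": -0.0037, "dy": -0.0104, "dz": 0.0012, "yaw": 7.67, "grip": -1}]
[{"dx": -0.0022, "dy": -0.0092, "dz": -0.0, "yaw": 8.0, "grip": -1}]
[{"dx": -0.0022, "dy": -0.0092, "dz": -0.0, "yaw": 8.0, "grip": -1}]
(array([0.46023759, 0.04624372, 0.072     ]), -88)
```

View pics/side15c.png

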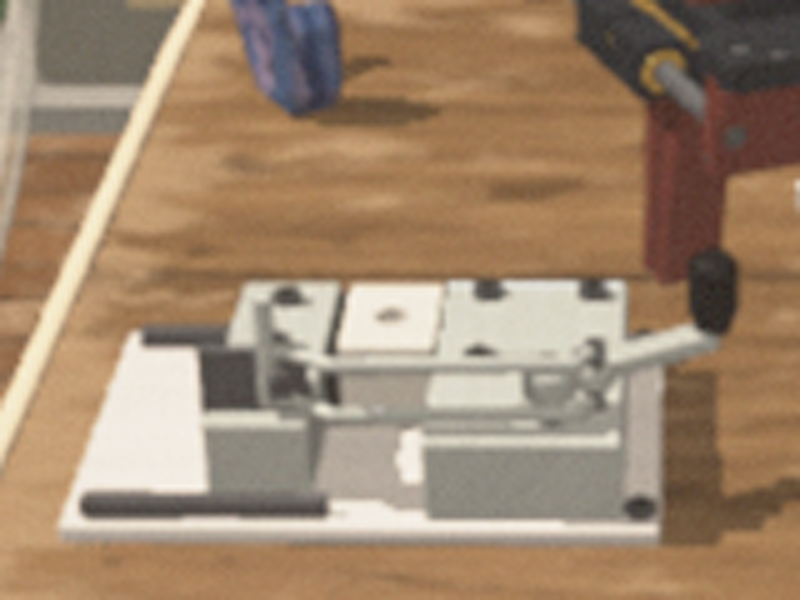

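Side view: the knob is at (713,290), and the lever is about 25° from closed with the bar hooked. I'll push on over centre.

>>> {"op": "carry_out", "data": {"commands": [{"dx": -0.003, "dy": -0.01, "dz": 0.001, "yaw": 7.5, "grip": -1}, {"dx": -0.002, "dy": -0.01, "dz": 0.001, "yaw": 8, "grip": -1}]}}

```text
t: 21.28
tcp_pos: [0.4653, 0.0386, 0.0718]
tcp_rot: [[0.983, 0.174, 0.057], [0.175, -0.985, 0.001], [0.057, 0.009, -0.998]]
contact_force: [-0.7, -0.2, -0.4]
opening: 0.0004
```

>>> {"op": "carry_out", "data": {"commands": [{"dx": -0.002, "dy": -0.009, "dz": 0.001, "yaw": 8, "grip": -1}]}}

```text
t: 21.4
tcp_pos: [0.4621, 0.0473, 0.0712]
tcp_rot: [[0.998, 0.037, 0.058], [0.037, -0.999, 0.001], [0.058, 0.002, -0.998]]
contact_force: [0.0, 0.5, 0.6]
opening: 0.0007
```

>>> {"op": "carry_out", "data": {"commands": [{"dx": 0, "dy": -0.005, "dz": 0, "yaw": 2, "grip": -1}]}}

```text
t: 21.52
tcp_pos: [0.4615, 0.0512, 0.0714]
tcp_rot: [[0.998, 0.008, 0.058], [0.008, -1.0, -0.002], [0.058, 0.002, -0.998]]
contact_force: [1.5, -34.5, -4.3]
opening: 0.0004
```

```bash
python3 - <<'E'
from look import *
im,d,pw=snap('side','16')
cv2.imwrite('pics/side16c.png',cv2.resize(im[180:300,175:335,::-1],None,fx=5,fy=5,interpolation=cv2.INTER_CUBIC))
E
```

```text
t 21.525 p [0.4615 0.0512 0.0714] h -89.54 F [  1.51 -34.53  -4.26] open 0.0004 q [ 0.09  0.43  2.11 -0.01  0.55  1.66] z [ 0.0577 -0.0015 -0.9983]
```

View pics/side16c.png

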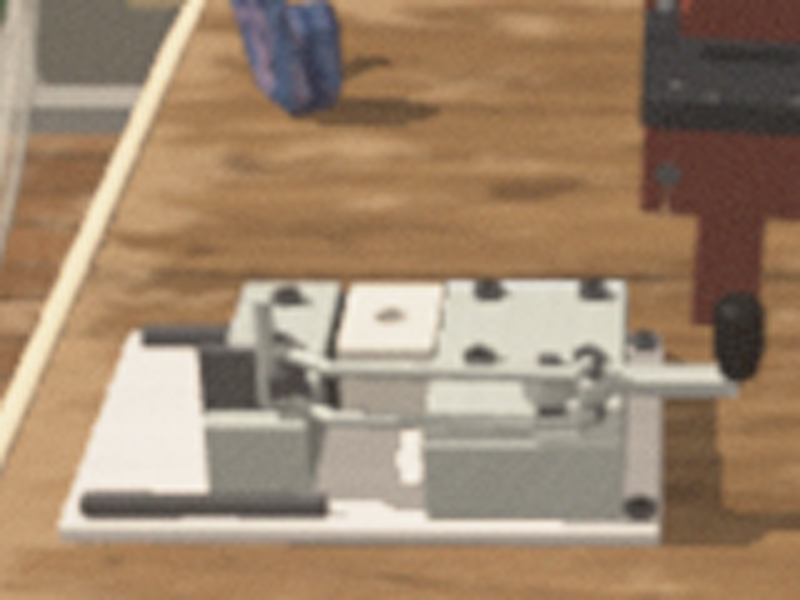

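It's closed against its stop: force jumped to 34 N. I'm backing off at once, rising clear, and inspecting.

>>> {"op": "carry_out", "data": {"commands": [{"dx": 0, "dy": 0.012, "dz": 0, "yaw": 0, "grip": -1}, {"dx": 0, "dy": 0.012, "dz": -0.02, "yaw": 0, "grip": -1}, {"dx": 0, "dy": 0, "dz": -0.05, "yaw": 0, "grip": -1}, {"dx": 0.01, "dy": -0.01, "dz": -0.05, "yaw": 0, "grip": -1}, {"dx": 0.02, "dy": -0.01, "dz": -0.01, "yaw": 0, "grip": -1}, {"dx": 0, "dy": 0, "dz": 0, "yaw": 0, "grip": -1}, {"dx": 0, "dy": 0, "dz": 0, "yaw": 0, "grip": -1}]}}

```text
t: 22.45
tcp_pos: [0.4846, 0.0452, 0.2092]
tcp_rot: [[0.998, 0.036, 0.06], [0.036, -0.999, -0.002], [0.06, 0.004, -0.998]]
contact_force: [-0.5, 0.6, -0.2]
opening: 0.0004
```

```bash
python3 - <<'E'
from look import *
im,d,pw=snap('wrist','17')
cv2.imwrite('pics/w17c.png',cv2.resize(im[20:270,130:430,::-1],None,fx=2.4,fy=2.4,interpolation=cv2.INTER_CUBIC))
im,d,pw=snap('side','17')
cv2.imwrite('pics/side17c.png',cv2.resize(im[180:300,175:335,::-1],None,fx=5,fy=5,interpolation=cv2.INTER_CUBIC))
E
```

```text
t 22.45 p [0.4846 0.0452 0.2092] h -87.96 F [-0.52  0.62 -0.22] open 0.0004 q [ 0.07  0.21  1.98 -0.01  0.89  1.61] z [ 0.0604 -0.0016 -0.9982]
```

View pics/w17c.png

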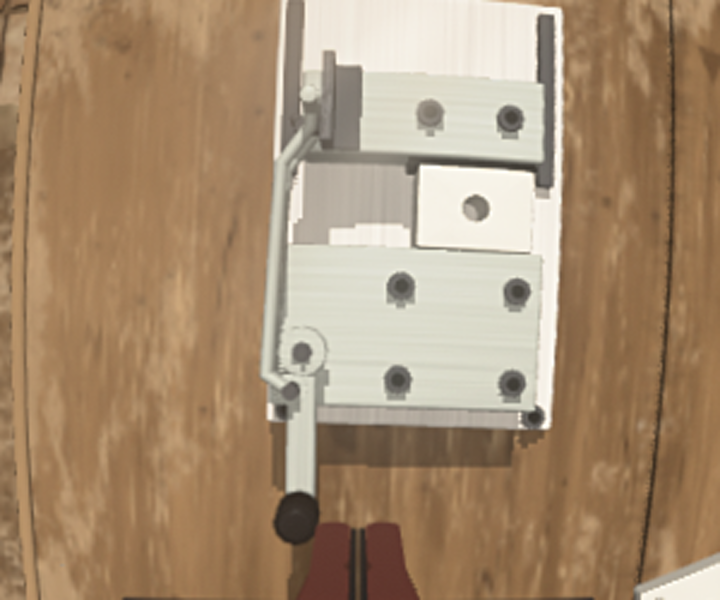

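View pics/side17c.png

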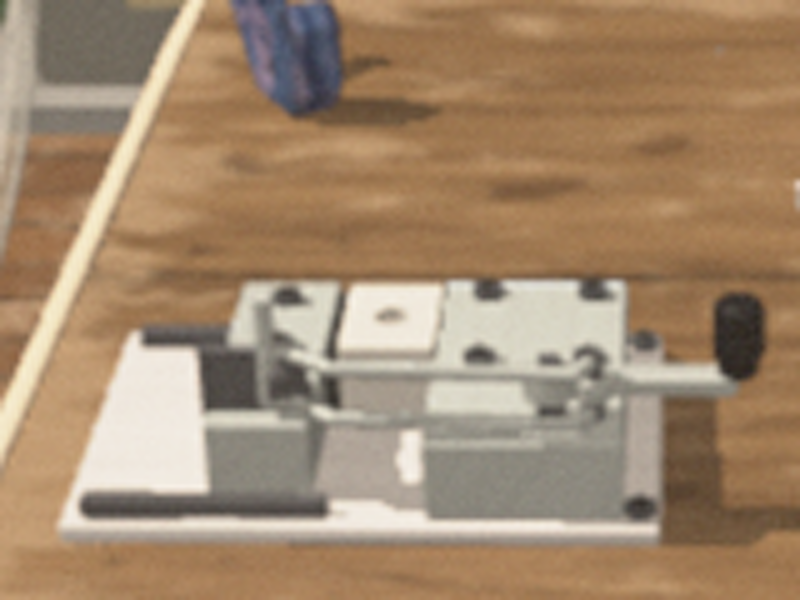

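The lever points straight to -x with the knob at (297,517), the bar sits in the keeper at (311,92), and the block is square and tight. One quick numeric check, then I'll hand in.

```bash
python3 - <<'E'
from look import *
im,d,K,T=load('wrist17.npz')
o=lambda c,r:((c+.5)/2.4-.5+130,(r+.5)/2.4-.5+20)
R={}
for n,c,z in [('P',(301,352),.062),('L',(290,391),.07),('knob',(298,520),.088),('tab',(310,92),.088),('bFL',(418,164),.042),('bFR',(532,169),.042),('bBL',(416,247),.042),('bBR',(531,252),.042),('jawbackR',(544,83),.04),('fjFR',(541,254),.04)]:
    R[n]=fray(*o(*c),z,K,T); print(n,R[n].round(4))
v=R['knob']-R['P'];print('lever', np.degrees(np.arctan2(v[1],v[0]))%360-180)
v=R['L']-R['P'];print('lever via L', np.degrees(np.arctan2(v[1],v[0]))%360-180+14.9)
X=fish(dict(K=K,world_to_cam=T),d)
m=(d>0)&(abs(X[...,2]-.04)<.003)&(X[...,0]>.608)&(X[...,0]<.67)&(X[...,1]>-.04)&(X[...,1]<.05); q=X[m]; print('jaw top x',np.percentile(q[:,0],[.5,99.5]))
a,b,Ka,Ta=load('top0.npz');im2,d2,pw=snap('top','17'); 
for nm,(y0,y1,x0,x1) in {'plate':(255,300,255,310),'hook':(135,180,325,375)}.items(): print(nm,'diff',np.abs(a[y0:y1,x0:x1].astype(int)-im2[y0:y1,x0:x1]).mean())
E
```

```text
t 22.55 p [0.4844 0.0451 0.2088] h -88.03 F [-0.25  0.46  0.02] open 0.0006 q [ 0.07  0.21  1.98 -0.01  0.89  1.61] z [ 0.0597 -0.0016 -0.9982]
P [0.5227 0.0681 0.062 ]
L [0.5078 0.0715 0.07  ]
knob [0.4605 0.0662 0.088 ]
tab [0.6221 0.0665 0.088 ]
bFL [0.6038 0.0226 0.042 ]
bFR [ 0.6052 -0.0268  0.042 ]
bBL [0.5678 0.0222 0.042 ]
bBR [ 0.5687 -0.0276  0.042 ]
jawbackR [ 0.6456 -0.0319  0.04  ]
fjFR [ 0.5683 -0.0326  0.04  ]
lever 1.799458092782487
lever via L 1.9832268464492362
jaw top x [0.60823254 0.64577118]
plate diff 3.431111111111111
hook diff 3.2751111111111113
```

```bash
python3 -c "
from station import *
print(hand_in()); print(observe()['t'])"
```

```text
the job is handed in; nothing more can be done
None
the job is handed in; nothing more can be done
```

The block is clamped in the fixture and the job is handed in; the last reading before hand-in was about 22.6 s of the 64 s allowed. I placed the block, slid the jaw snug against it, opened the lever to about 1.85 rad and swung the bar behind the keeper lip. I then pushed the lever over centre to its stop and backed the arm clear.

Last checks, from the wrist-camera picture unless noted:
- **Lever:** about 0.03 rad from closed, against a limit of 0.08.
- **Bar:** seated against the keeper lip, about 3–4 mm from my seat estimate. That estimate was made before clamping moved the jaw.
- **Jaw and pad:** the jaw's back face implies a jaw value of about 5 mm and the pad pressed in about 2.7 mm.
- **Block:** upright, square and touching both jaws, within 2 mm of the nest along x and about 1–2 mm across.
- **Bystanders:** the coat hook and top plate look unchanged in the top view.
- **Robot:** clear of everything, with contact force near zero.

Three things were off:
- **Peak force:** when the lever hit its stop, the closing push peaked at about 34 N on the fingertips for one step.
- **Tool tilt:** the tool drifted to about 3.5° of tilt during the run, with no visible effect on the result.
- **Camera disagreement:** the top and wrist cameras differed by up to about 5 mm on the knob's starting position, so I used values between the two.

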